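Put garlic and limes away in a soft-close keeper with a lid stay

ROBOT

A 6-joint arm with a two-finger parallel gripper is mounted at the origin on a cart in front of the work surface, level with it; the furniture and walls round the work are solid. World frame = base frame: x ahead of the robot, y to its left, z up, the work surface at z = 0. Lengths are in m, angles in rad, forces in N, time in s.
With the tool pointing down it reaches from about 0.325 to 0.775 m from the base axis. Payload 5.5 kg.
Tool frame: the origin (TCP) lies midway between the tips of the shut fingers; the grasp point (between the pads) lies 19 mm behind it (r.tcp_to_grasp is the distance from the TCP to the grasp point, in m); z points along the fingers, y is the line along which they close (so a half turn about z gives the same grasp; the last joint's range is limited). The gripper opens to 88 mm and grips with 3 to 60 N. Pads are 20 mm wide; open, the fingers measure 115 mm over their backs; the gripper's body (75 mm by 178 mm) begins 61 mm behind the grasp point.
Start: joints at [-1.358, 0.091, 1.231, -0, 1.82, -0.057], TCP at [0.16, -0.578, 0.187] pointing down, gripper open.
Joint ranges: [-2.87, 2.87], [-0.86, 2.18], [0.17, 2.46], [-1.51, 4.65], [0.06, 2.69], [-2.65, 2.65]. Speed limits (rad/s): [2.57, 2.57, 3.01, 3.14, 3.14, 3.14].

INTERFACE

Orientations are given as [roll, pitch, yaw] about the fixed x, y, z axes, in that order (R = Rz(yaw) Ry(pitch) Rx(roll)).
In Python, from rig import r, imaging, workorder, nets gives the robot as it stands. The module is installed in compiled form; this text tells all that it offers.
- The arm moves only by the tool step_arm, never from a script. Its argument "series" is text: rows parted by semicolons, each of 7 numbers parted by spaces: the shift along the tool's x, y, z in units of 0.25 m (1.0 is 0.25 m), then the turn, a rotation vector about the tool's x, y, z in units of 90 degrees (1.0 is 90 degrees), then the finger opening in mm, from 0 to 87.8. In form: dx dy dz ax ay az jaw; .... A call has 1 to 8 rows; each row shifts and turns the commanded pose from where the row before left it, along the tool's axes as they then stand; what a row does not reach is not made up. A row lasts 1/8 s, in which the tool goes at most 62.5 mm and 10.7 degrees, less where a joint would pass 70% of its speed; a pose out of reach is approached as far as the arm can. A call with a number of a shift or a turn outside -1 to 1 is refused whole. A call with a gripper value outside its range is refused whole. The fingers move at their own pace and stop on an object; "squeeze" is the grip in N (left out, the last holds). Time passes only in rows, so rows that do not move let the fingers close. It gives the time, the measured TCP pose, the force, the opening and the grip force at its end, in the units of the state.
- r.read_state(): the state, without advancing time (a new reading comes with each control period).
- imaging.capture(name): name is "side" or "top"; returns the picture (420x560x3 uint8, blue, green, red); there is no depth.
- imaging.camera_params(name): a dict with "intrinsics" (3x3 intrinsics, pixels), "R" (3x3) and "t" (3): a world point X has camera coordinates R X + t. Camera axes: x right, y down, z forward; pixel columns grow to the right and rows downward; lengths in m; the calibration is good to about 2 mm. A picture is of the moment at which its call begins. camera_params takes no time and is no camera call.
- workorder.hand_in(): hands the job in; it is judged then, once.
Trained networks look in the newest picture that a camera, given by its name, has taken for a name from the list of things; names that differ only in an ending like _2 or _b are one class to them, and where a whole thing is asked for, a point or a joint stands for the part that bears it (a point fixed in the world has none). Each returns a list of dicts, best first, with "conf" (0 to 1); they miss things now and then, are a little off and sometimes report something else, mostly with a low value. They report only what shows in the picture. A call takes as long as a camera call.
- nets.search_frame(camera, query): "at" ([x, y, z] in m, in the coordinates of the camera as it stood for that picture, good to about 4 mm: the middle of the surface that is visible of it).
- nets.outline_of(camera, query): "mask" (420x560 bool, what is visible of it).
The state is a dict: "clock": time; "q": joint angles; "dq": joint speeds; "effort": joint torques, N m; "tool_pos": TCP position; "ee_rot": TCP orientation; "contact_force": force on the tool from outside, world axes, zero at the start; "moment": the same for the moment, N m; "finger_gap": finger opening in m; "finger_force": force on a finger pad.
Only numpy, scipy, OpenCV 4.12 (cv2) and the standard library are available. Lean on these libraries where they do the work, as an engineer would, in place of code of your own. Each camera call takes 0.05 s, during which the arm holds its last target. There are 200 camera calls.

TASK

Put every bulb of garlic and every lime from the worktop away in the wooden keeper. First raise its lid and flip up the stay inside, so that the lid rests on the upright stay by itself; then lay them all side by side on the wire cradle along the front of the keeper. Finally fold the stay flat again (the lid has to come up off it for that) and lower the lid gently until it is fully shut, without disturbing the other things that stand about.

Things in the scene. Friction and masses are not known exactly. Their poses are not given: they have to be found in the camera images.
- keeper: The produce keeper: a fixed box of pale wood, 190 deep (its x) by 300 wide (its y), rim 105 high, walls and floor 8 thick (inner floor 12 above the worktop), shut by a hinged lid. Origin under its middle on the worktop; x points to the back (hinge side), y to the left, z up. Wire cradle inside along the front; the space behind the cradle holds only the stay.
- cradle (a point): Middle of the cradle's two low rails, level with their tops: x = -47, y = 0, z = 44 in the keeper's frame. Rails are 8 thick, parallel to y, from side wall to side wall: low ones 18 in front of and 18 behind this point, a back rail 45 behind it with its top 28 higher; the front wall's inner face is 40 in front. Produce lies on the two low rails.
- lid (a joint): Lid angle: 0 shut, 1.55 the stop, nearly upright. Lid 10 thick, 192 from hinge line to front edge, 306 wide, 0.4 kg. Soft-close hinge (damping 0.5 N m s/rad, friction 0.055 N m): let go above about 1.45 rad the lid stands by itself; lower down it sinks slowly shut unless the stay stands under it. Resting on the upright stay it reads about 1.31.
- lid_hinge (a point): Middle of the lid's hinge line, which is parallel to the keeper's y: x = 92, y = 0, z = 108 in the keeper's frame.
- lid_bar (a point): Middle of the lid's handle: a straight round steel bar 10 thick, 100 long, parallel to the hinge line, 226 from it and in the lid's mid-plane, standing 34 off the lid's front edge (29 clear gap). So it is in front of the shut lid and above the upright lid.
- stay (a joint): Stay angle: 0 flat inside the keeper, under the lid; 1.57 upright; 1.62 its stop. The stay is a steel rod 10 thick, 140 long, turning about an axis parallel to the keeper's x. Flat, it points from its pivot to the keeper's +y; it swings up across the keeper. It stays at any angle where it is left (friction 0.08 N m). Upright, its tip carries the underside of the lid.
- stay_pivot (a point): The stay's pivot, at the right end of the keeper: x = 50, y = -125, z = 94 in the keeper's frame.
- stay_pin (a point): Middle of the grip pin at the stay's free end: a round pin, 10 to 13 thick, that sticks out 34 towards the front (keeper's -x), parallel to the stay's axis. This point is 22 in front of the rod and 140 from the stay's axis. The pin is clear all round when the lid is open and nearly upright.
- garlic_a_mid (a point): Centre of a bulb of garlic, 60 x 57 and 58 tall, 0.04 to 0.1 kg; centre 29 above its underside. None if absent in this run; it starts on the worktop to the left of the keeper.
- garlic_a: The same thing's body, origin at its underside as it stood at the start.
- garlic_b_mid (a point): Centre of a bulb of garlic, 60 x 57 and 58 tall, 0.04 to 0.1 kg; centre 29 above its underside. None if absent in this run; it starts on the worktop to the left of the keeper.
- garlic_b: The same thing's body, origin at its underside as it stood at the start.
- lime_a_mid (a point): Centre of a green lime, 55 long (its x), 47 wide (its y), 48 tall, 0.04 to 0.1 kg; centre 24 above its underside. It can roll a little. None if absent in this run; it starts on the worktop to the left of the keeper.
- lime_a: The same thing's body, origin at its underside as it stood at the start.
- lime_b_mid (a point): Centre of a green lime, 55 long (its x), 47 wide (its y), 48 tall, 0.04 to 0.1 kg; centre 24 above its underside. It can roll a little. None if absent in this run; it starts on the worktop to the left of the keeper.
- lime_b: The same thing's body, origin at its underside as it stood at the start.
- red_mug: Bystander, to be left alone: white mug with small red marks, 95 tall, at the front right; origin under its middle.
- timer: Bystander, to be left alone: round wind-up kitchen timer with a red top, 62 wide, 43 tall; origin under its middle.
- shaker: Bystander, to be left alone: salt shaker with a grey cap, 44 wide, 90 tall, beyond the produce; origin under its middle.
- spoon: Bystander, to be left alone: teaspoon, 130 long, lying at the front; origin under its middle.

How it is judged:
On the way, in this order (a step that is already met when the one before it is completed fails the run):
1. the lid is raised (value of joint lid above 1.1 rad), for 0.2 s.
2. the lid rests on the upright stay, the hand off both (value of joint lid between 1.18 and 1.4 rad and value of joint stay above 1.4 rad and contact force between stay and lid above 0.03 N and contact force between the fingers and keeper below 0.1 N), for 0.4 s.
3. all the garlic and limes lie on the cradle, let go, the lid still propped (value of joint lid between 1.18 and 1.4 rad and value of joint stay above 1.4 rad and contact force between stay and lid above 0.03 N and x of garlic_a_mid in the frame of keeper between -0.08 and -0.012 m and y of garlic_a_mid in the frame of keeper between -0.135 and 0.135 m and z of garlic_a_mid in the frame of keeper between 0.048 and 0.09 m and linear speed of each of garlic_a, garlic_b, lime_a, lime_b below 0.03 m/s and x of garlic_b_mid in the frame of keeper between -0.08 and -0.012 m and y of garlic_b_mid in the frame of keeper between -0.135 and 0.135 m and z of garlic_b_mid in the frame of keeper between 0.048 and 0.09 m and x of lime_a_mid in the frame of keeper between -0.08 and -0.012 m and y of lime_a_mid in the frame of keeper between -0.135 and 0.135 m and z of lime_a_mid in the frame of keeper between 0.048 and 0.09 m and x of lime_b_mid in the frame of keeper between -0.08 and -0.012 m and y of lime_b_mid in the frame of keeper between -0.135 and 0.135 m and z of lime_b_mid in the frame of keeper between 0.048 and 0.09 m and contact force between the fingers and garlic_a below 0.1 N and contact force between the fingers and garlic_b below 0.1 N and contact force between the fingers and lime_a below 0.1 N and contact force between the fingers and lime_b below 0.1 N), for 0.3 s.
4. the stay is folded flat (value of joint stay below 0.15 rad), for 0.2 s.
At the end, for the whole second after the job is handed in: Lid shut (under 0.04 rad), stay flat (under 0.15 rad), every item present at rest on the low rails of the cradle: its centre in the keeper's frame at x -80 to -12, y within 135, z 48 to 90 mm (value of joint lid below 0.04 rad and value of joint stay below 0.15 rad and x of garlic_a_mid in the frame of keeper between -0.08 and -0.012 m and y of garlic_a_mid in the frame of keeper between -0.135 and 0.135 m and z of garlic_a_mid in the frame of keeper between 0.048 and 0.09 m and linear speed of each of garlic_a, garlic_b, lime_a, lime_b below 0.03 m/s and x of garlic_b_mid in the frame of keeper between -0.08 and -0.012 m and y of garlic_b_mid in the frame of keeper between -0.135 and 0.135 m and z of garlic_b_mid in the frame of keeper between 0.048 and 0.09 m and x of lime_a_mid in the frame of keeper between -0.08 and -0.012 m and y of lime_a_mid in the frame of keeper between -0.135 and 0.135 m and z of lime_a_mid in the frame of keeper between 0.048 and 0.09 m and x of lime_b_mid in the frame of keeper between -0.08 and -0.012 m and y of lime_b_mid in the frame of keeper between -0.135 and 0.135 m and z of lime_b_mid in the frame of keeper between 0.048 and 0.09 m); the robot touches nothing.
It fails at once if a bystander is moved more than 3 cm (distance of any of red_mug, timer, shaker, spoon from where it was at the start of the episode above 0.03 m).
It fails at once if the lid is slammed (falls faster than 2 rad/s) (velocity of joint lid below -2 rad/s).
Of garlic_a, garlic_b, lime_a, lime_b only 2 to 3 are there at a start; the rules pass over those that are not, and their reading is None.
At some moment in a run one of garlic_a, garlic_b may be knocked a few centimetres aside while the robot is not near it.
Once in a run the grip may slacken for a moment while it holds something.
It also fails if it takes over 210 s, if anything falls off the work surface, if the arm or the gripper's body presses on something with over 40 N, if the wrist force passes 120 N, or if a joint passes its speed limit or range.

## Working session

There is one attempt and no reset: what is moved stays moved. The work goes in short steps, Python scripts to look and compute and a tool call to move; the robot and the scene stay as the last step left them, time stands still between calls to the robot, and variables do not carry over. Pictures are saved under pics/ and viewed, at most 14 in all, crops included, and the job is handed in when it is done.

Besides the shell and the picture viewer there is one more tool, called after "Request:" as name(argument=value, ...) on one line, values as JSON. step_arm: Moves the arm, as the interface text tells. Its arguments: {"type":"object","properties":{"series":{"type":"string"},"squeeze":{"type":"number"}},"required":["series"]}

```bash
mkdir -p pics; cat > h.py <<'E'
import numpy as np, cv2
from scipy.spatial.transform import Rotation as Ro
from rig import r, imaging, workorder, nets
def cam(n):
    p=imaging.camera_params(n); return np.array(p["intrinsics"]),np.array(p["R"]),np.array(p["t"])
def w(n,c):
    K,R,t=cam(n); return R.T@(np.array(c)-t)
def find(n,q,k=4):
    return [(round(d["conf"],2),np.round(w(n,d["at"]),4).tolist()) for d in nets.search_frame(n,q)[:k]]
def proj(n,X):
    K,R,t=cam(n); c=K@(R@np.array(X)+t); return c[:2]/c[2]
def shot(n,f):
    im=imaging.capture(n); cv2.imwrite("pics/"+f,im); return im
E
python3 - <<'E'
from h import *
s=r.read_state(); print(s)
for c in("top","side"):
    shot(c,c+"0.png")
    K,R,t=cam(c); print(c,K.tolist(),(-R.T@t).round(3),R.round(2).tolist())
    for q in("keeper","lid_bar","garlic_a","lime_a","red_mug","timer","shaker","spoon"): print(q,find(c,q))
E
```

```text
{'clock': 0.0, 'q': array([-1.35773661e+00,  9.18174374e-02,  1.23184928e+00, -7.87964210e-06,
        1.81979836e+00, -5.66810169e-02]), 'dq': array([-0.00083627,  0.00123124, -0.00028496,  0.000793  , -0.00085131,
       -0.00063958]), 'effort': array([ 2.47984477e-03, -4.46448040e+01, -4.06437421e+01,  6.99325302e-02,
        2.93757173e-02, -1.37160009e-04]), 'tool_pos': array([ 0.1598198 , -0.57795299,  0.18625242]), 'ee_rot': array([-3.13972280e+00, -9.84461011e-05,  2.69738703e-01]), 'contact_force': array([-1.11735717, -0.3548042 ,  0.00708794]), 'moment': array([ 0.04082007, -0.00128131,  0.02787779]), 'finger_force': 0.0, 'finger_gap': 0.08800177407760384}
top [[458.9998341739025, 0.0, 281.8519129719879], [0.0, 458.9998341739025, 201.0851655377604], [0.0, 0.0, 1.0]] [ 0.349 -0.005  1.07 ] [[-0.01, -1.0, -0.01], [-0.99, 0.01, -0.15], [0.15, 0.01, -0.99]]
keeper [(0.94, [0.5296, -0.1261, 0.1135]), (0.55, [0.3662, 0.0911, 0.0386])]
lid_bar [(0.65, [0.5328, -0.1235, 0.1177])]
garlic_a [(0.77, [0.5275, 0.2604, 0.0382]), (0.58, [0.4601, 0.1794, 0.0384]), (0.47, [0.5367, -0.1221, 
[... 400 characters left out ...]
936], [0.0, 444.76296842133024, 206.61495394370783], [0.0, 0.0, 1.0]] [-0.002  0.979  0.506] [[-0.89, -0.45, -0.01], [-0.16, 0.32, -0.93], [0.42, -0.83, -0.36]]
keeper [(0.57, [0.5045, -0.0187, 0.089])]
lid_bar [(0.72, [0.5228, -0.0878, 0.1156]), (0.16, [0.669, 0.2869, 0.0469])]
garlic_a [(0.8, [0.4573, 0.2039, 0.033]), (0.59, [0.5223, 0.2748, 0.0301])]
lime_a [(0.63, [0.4014, 0.2794, 0.0326]), (0.57, [0.5231, -0.093, 0.1155]), (0.49, [0.5023, -0.0233, 0.0888])]
red_mug [(0.58, [0.329, -0.187, 0.0524])]
timer [(0.64, [0.3537, 0.1082, 0.0306]), (0.33, [0.5175, 0.2745, 0.0316])]
shaker [(0.87, [0.6702, 0.2845, 0.0462])]
spoon [(0.66, [0.6733, 0.2849, 0.0485]), (0.4, [0.3574, -0.0435, 0.0048])]
```

View pics/top0.png

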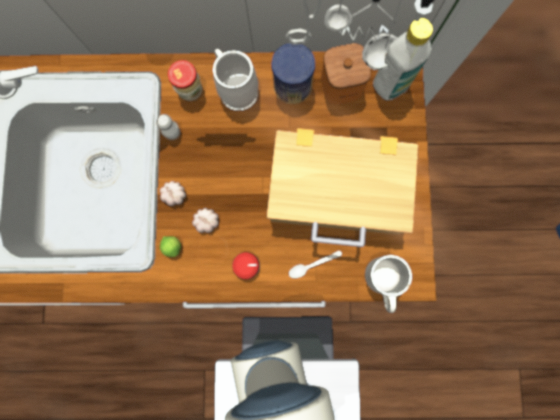

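View pics/side0.png

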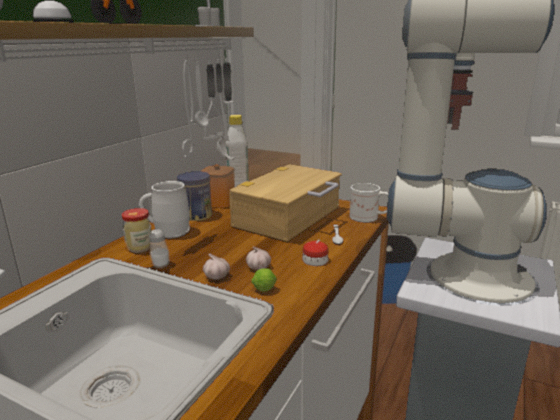

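```bash
python3 - <<'E'
from h import *
K,R,t=cam("top")
m=[d for d in nets.outline_of("top","lid_bar") if 1]
for d in m[:3]: ys,xs=np.where(d["mask"]); print(d["conf"],len(xs),xs.min(),xs.max(),ys.min(),ys.max())
m=nets.outline_of("top","keeper")[0]["mask"]; ys,xs=np.where(m); 
c=cv2.minAreaRect(np.c_[xs,ys].astype(np.float32)); print(c)
def back(u,v,z):
    d=R.T@np.linalg.inv(K)@np.array([u,v,1]); o=-R.T@t; return o+d*(z-o[2])/d[2]
for p in cv2.boxPoints(c): print(p,back(*p,0.113).round(4))
E
```

```text
0.91 13363 267 417 131 246
((342.0, 188.5), (146.5768280029297, 112.24556732177734), 4.899092197418213)
[264.1864  238.15884] [0.4187 0.0437 0.113 ]
[273.77228 126.32333] [0.6604 0.0224 0.113 ]
[419.8136  138.84116] [ 0.6287 -0.2909  0.113 ]
[410.22772 250.67667] [ 0.3901 -0.2584  0.113 ]
```

The keeper's lid is around (342,182) in top view, with its bar at (340,238). There are two garlics at (172,193) and (205,220), and one lime at (171,246). In the side view the worktop left of the keeper is clear apart from these and the timer at (316,253).

```bash
cat > fit.py <<'E'
from h import *
import sys
from scipy.optimize import minimize
im=cv2.imread("pics/top0.png"); 
K,R,t=cam("top")
def kp(P,p):
    c,s=np.cos(p[2]),np.sin(p[2]); P=np.atleast_2d(P)
    return np.c_[p[0]+c*P[:,0]-s*P[:,1],p[1]+s*P[:,0]+c*P[:,1],P[:,2]]
def pr(W):
    c=(K@(R@W.T+t[:,None])).T; return c[:,:2]/c[:,2:]
# gradient alignment: lid top edges: x from 92 to -100, y +-153, z 113 ; bar ends
L=np.array([[.092,.153,.113],[.092,-.153,.113],[-.1,-.153,.113],[-.1,.153,.113]])
g=cv2.GaussianBlur(im,(0,0),1).astype(float).mean(2)
gx=cv2.Sobel(g,cv2.CV_64F,1,0);gy=cv2.Sobel(g,cv2.CV_64F,0,1)
def samp(a,q): return cv2.remap(a.astype(np.float32),q[:,0].astype(np.float32),q[:,1].astype(np.float32),cv2.INTER_LINEAR).ravel()
def cost(p):
    tot=0
    q=pr(kp(L,p))
    for i in range(4):
        a,b=q[i],q[(i+1)%4]; d=(b-a)/np.linalg.norm(b-a); n=np.array([-d[1],d[0]])
        s=a+(b-a)*np.linspace(.08,.92,80)[:,None]
        v=samp(gx,s)*n[0]+samp(gy,s)*n[1]
        tot+=np.clip(v,-200,200).mean()   # inside bright, n inward or outward
    return tot
best=None
for sg in(1,-1):
    f=lambda p:sg*cost(p)
    x0=np.array([.53,-.125,-.07])
    c=min(([f(x0+np.array(d)),x0+np.array(d)] for d in np.stack(np.meshgrid(np.arange(-.03,.031,.003),np.arange(-.03,.031,.003),np.arange(-.12,.121,.02)),-1).reshape(-1,3)),key=lambda z:z[0])
    o=minimize(f,c[1],method="Nelder-Mead",options=dict(xatol=1e-5,fatol=1e-3,initial_simplex=c[1]+np.r_[[[0,0,0]],np.diag([.003,.003,.02])]))
    if best is None or o.fun<best.fun: best=o
print(best.x,best.fun)
p=best.x
out=cv2.resize(im[110:270,245:435],None,fx=4,fy=4,interpolation=cv2.INTER_CUBIC)
def dr(P,col,cl=True):
    q=(pr(kp(P,p))-[245,110]+.5)*4; cv2.polylines(out,[q.astype(int)],cl,col,1)
dr(L,(0,0,255))
dr(np.array([[-.134,.05,.108],[-.134,-.05,.108]]),(0,255,0),False)
dr(np.array([[-.095,.15,0.0],[-.095,-.15,0.0]]),(255,0,0),False)
cv2.imwrite("pics/fit.png",out)
print("bar",kp([-.134,0,.108],p),"pin dir etc")
E
python3 fit.py
```

```text
[ 0.54464349 -0.12370431 -0.11152834] -704.0239221493176
bar [[ 0.41147601 -0.10879047  0.108     ]] pin dir etc
```

View pics/fit.png

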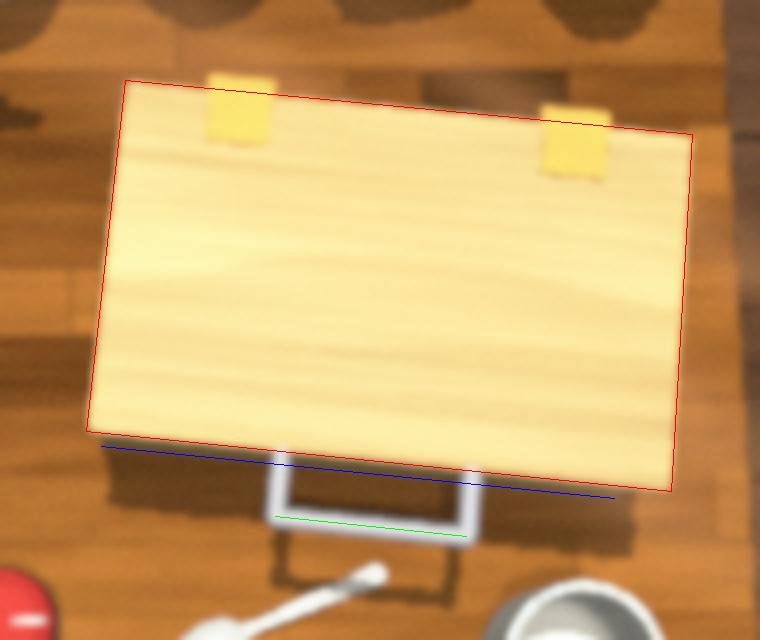

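```bash
cat >> h.py <<'E'
KX,KY,KA=0.5446,-0.1237,-0.1115
RK=Ro.from_euler("z",KA)
def k2w(P): return RK.apply(P)+[KX,KY,0]
def w2k(P): return RK.inv().apply(np.array(P)-[KX,KY,0])
# orientations in keeper frame: bar: tool x=+y,y=+x,z=down ; pin: tool x=+x,y=-y,z=down ; tilt: fingers lean to keeper +x
def ori(mode,tilt=0):
    B=np.array([[0,1,0],[1,0,0],[0,0,-1.]]).T if mode=="bar" else np.array([[1,0,0],[0,-1,0],[0,0,-1.]]).T
    return RK*Ro.from_euler("y",-np.radians(tilt))*Ro.from_matrix(B)
def go(P,mode="bar",tilt=0,g=None,world=False):
    """delta (tool units) that brings the grasp point to keeper point P; turn first, then shift in the turned axes"""
    s=r.read_state(); T=Ro.from_euler("xyz",s["ee_rot"]); O=ori(mode,tilt)
    g=r.tcp_to_grasp if g is None else g
    tgt=(np.array(P) if world else k2w(P))+O.apply([0,0,g])
    d=O.inv().apply(tgt-s["tool_pos"])/0.25
    rv=(T.inv()*O).as_rotvec()/(np.pi/2)
    print("turn",rv.round(3),"shift(after turn)",d.round(3),"tcp",s["tool_pos"].round(4),"tgt",tgt.round(4),"t",round(s["clock"],2),"F",s["contact_force"].round(1),"gap",round(s["finger_gap"],4))
def bar(th): return [.092-.226*np.cos(th),0,.108+.226*np.sin(th)]
def pin(th): return [.028,-.125+.14*np.cos(th),.094+.14*np.sin(th)]
E
python3 -c "
from h import *
print(ori('pin',20).apply([0,0,1]),ori('bar',20).apply([0,0,1]))
b=bar(0);go([b[0],0,.2])"
```

```text
[ 0.33989631 -0.03805628 -0.93969262] [ 0.33989631 -0.03805628 -0.93969262]
turn [-0.    -0.    -0.757] shift(after turn) [1.978 0.791 0.024] tcp [ 0.1599 -0.5783  0.1874] tgt [ 0.4114 -0.1088  0.1813] t 1.0 F [-0.1  0.2 -0.4] gap 0.0882
```

Request:
step_arm(series="0 0 0 0 0 -.108 60; 0 0 0 0 0 -.108 60; 0 0 0 0 0 -.108 60; 0 0 0 0 0 -.108 60; 0 0 0 0 0 -.108 60; 0 0 0 0 0 -.108 60; 0 0 0 0 0 -.109 60", squeeze=15)

```text
clock: 1.88
tool_pos: [0.1599, -0.5783, 0.1874]
ee_rot: [-3.142, 0.0, 1.464]
contact_force: [0.1, -0.6, 0.5]
finger_gap: 0.0601
finger_force: 0.0
```

Request:
step_arm(series=".1 .04 0 0 0 0 60; .14 .056 0 0 0 0 60; .14 .056 0 0 0 0 60; .14 .056 0 0 0 0 60; .14 .056 0 0 0 0 60; .14 .056 0 0 0 0 60; .14 .056 0 0 0 0 60; .14 .056 0 0 0 0 60")

```text
clock: 2.88
tool_pos: [0.2978, -0.321, 0.1875]
ee_rot: [3.141, 0.0, 1.459]
contact_force: [-0.5, -0.4, -0.6]
finger_gap: 0.0603
finger_force: 0.0
```

Request:
step_arm(series=".14 .056 0 0 0 0 40; .14 .056 0 0 0 0 40; .14 .056 0 0 0 0 40; .14 .056 0 0 0 0 40; .14 .056 0 0 0 0 40; .12 .05 0 0 0 0 40; .1 .03 0 0 0 0 40; 0 0 0 0 0 0 40")

```text
clock: 3.88
tool_pos: [0.4129, -0.1024, 0.1874]
ee_rot: [3.141, -0.0, 1.462]
contact_force: [0.4, 0.9, -0.2]
finger_gap: 0.0399
finger_force: 0.0
```

```bash
python3 -c "
from h import *
go(bar(0))"
```

```text
turn [ 0.    -0.     0.002] shift(after turn) [-0.026 -0.003  0.392] tcp [ 0.4129 -0.1024  0.1874] tgt [ 0.4114 -0.1088  0.0893] t 3.88 F [ 0.4  0.9 -0.2] gap 0.0399
```

Request:
step_arm(series="-.026 -.003 .05 0 0 0 24; 0 0 .06 0 0 0 24; 0 0 .06 0 0 0 24; 0 0 .06 0 0 0 24; 0 0 .06 0 0 0 24; 0 0 .05 0 0 0 24; 0 0 .045 0 0 0 24; 0 0 0 0 0 0 24")

```text
clock: 4.88
tool_pos: [0.4106, -0.1097, 0.0901]
ee_rot: [-3.14, -0.0, 1.459]
contact_force: [-0.0, 1.3, 1.1]
finger_gap: 0.0237
finger_force: 0.0
```

Request:
step_arm(series="0 0 0 0 0 0 0; 0 0 0 0 0 0 0; 0 0 0 0 0 0 0; 0 0 0 0 0 0 0; 0 0 0 0 0 0 0")

```text
clock: 5.5
tool_pos: [0.4111, -0.1099, 0.0911]
ee_rot: [3.142, 0.0, 1.459]
contact_force: [-0.3, -0.3, 0.4]
finger_gap: 0.0003
finger_force: 0.0
```

```bash
python3 - <<'E'
from h import *
s=r.read_state();print(s["finger_force"]);go(bar(0))
p0=np.array(bar(0))
# arc rows (bar mode untilted start, tilt ramps to 20 deg at end): tool units per row
n=24; th=np.linspace(0,1.5,n+1); ti=np.clip(th/1.5*20,0,20)
for i in range(n):
    A,B=ori("bar",ti[i]),ori("bar",ti[i+1]); g=[0,0,r.tcp_to_grasp]
    a=k2w(bar(th[i]))+A.apply(g); b=k2w(bar(th[i+1]))+B.apply(g)
    print((A.inv().apply(b-a)/.25).round(3),((A.inv()*B).as_rotvec()/(np.pi/2)).round(4))
E
```

```text
0.0
turn [ 0.  0. -0.] shift(after turn) [0.005 0.001 0.007] tcp [ 0.4111 -0.1099  0.0911] tgt [ 0.4114 -0.1088  0.0893] t 5.5 F [-0.3 -0.3  0.4] gap 0.0003
[ 0.     0.003 -0.056] [-0.0093  0.     -0.    ]
[-0.     0.007 -0.056] [-0.0093 -0.      0.    ]
[-0.     0.011 -0.056] [-0.0093 -0.      0.    ]
[ 0.     0.016 -0.055] [-0.0093  0.      0.    ]
[-0.     0.02  -0.053] [-0.0093 -0.      0.    ]
[ 0.     0.024 -0.052] [-0.0093  0.     -0.    ]
[-0.     0.028 -0.05 ] [-0.0093  0.      0.    ]
[ 0.     0.032 -0.048] [-0.0093 -0.     -0.    ]
[ 0.     0.035 -0.045] [-0.0093  0.      0.    ]
[-0.     0.039 -0.042] [-0.0093  0.     -0.    ]
[ 0.     0.042 -0.039] [-0.0093 -0.      0.    ]
[-0.     0.045 -0.036] [-0.0093  0.      0.    ]
[ 0.     0.047 -0.033] [-0.0093  0.     -0.    ]
[-0.     0.05  -0.029] [-0.0093 -0.     -0.    ]
[-0.     0.052 -0.025] [-0.0093 -0.      0.    ]
[ 0.     0.053 -0.021] [-0.0093  0.      0.    ]
[-0.     0.055 -0.017] [-0.0093  0.     -0.    ]
[ 0.     0.056 -0.013] [-0.0093  0.      0.    ]
[-0.     0.057 -0.009] [-0.0093 -0.     -0.    ]
[-0.     0.057 -0.004] [-0.0093  0.     -0.    ]
[0.    0.058 0.   ] [-0.0093  0.      0.    ]
[-0.     0.057  0.004] [-0.0093 -0.      0.    ]
[-0.     0.057  0.009] [-0.0093  0.     -0.    ]
[0.    0.056 0.013] [-0.0093  0.     -0.    ]
```

```bash
python3 - <<'E'
from h import *
a=shot("top","t1.png"); b=shot("side","s1.png")
A=cv2.resize(a[190:290,270:400],None,fx=4,fy=4); B=cv2.resize(b[130:240,240:360],None,fx=3.6,fy=3.6)
h=min(A.shape[0],B.shape[0]); o=np.hstack([A[:h,:400],B[:h,:400]]); cv2.imwrite("pics/c1.png",o); print(o.shape)
for n in("top","side"): print(n,find(n,"lid_bar"),[proj(n,k2w(P)).round(1).tolist() for P in([-.134,.05,.108],[-.134,-.05,.108],bar(0))])
E
```

```text
(396, 800, 3)
top [(0.91, [0.5645, -0.0878, 0.1185])] [[313.4, 238.7], [361.2, 243.6], [337.2, 241.2]]
side [(0.68, [0.5282, -0.0785, 0.1182]), (0.54, [0.4032, 0.2808, 0.0306]), (0.46, [0.3542, 0.1084, 0.0291]), (0.45, [0.5202, 0.2748, 0.0328])] [[318.6, 195.5], [335.7, 185.4], [327.4, 190.3]]
```

View pics/c1.png

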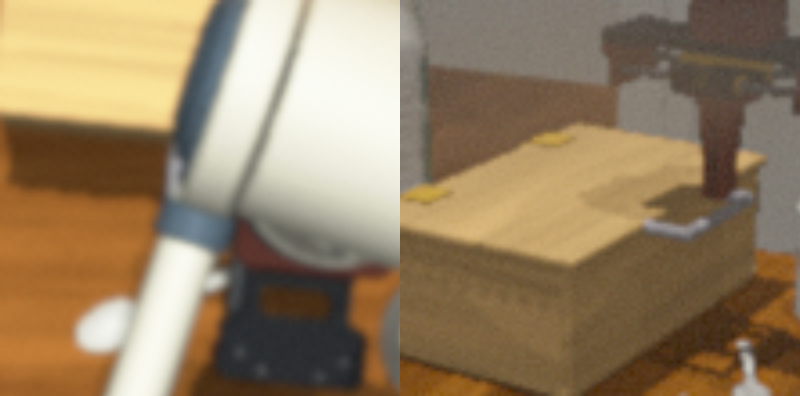

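```bash
python3 - <<'E'
from h import *
b=cv2.imread("pics/s1.png"); s=r.read_state()
o=cv2.resize(b[140:220,280:370],None,fx=8,fy=7.5,interpolation=cv2.INTER_NEAREST)
def dot(P,c):
    q=(proj("side",P)-[280,140]+.5)*[8,7.5]; cv2.circle(o,tuple(q.astype(int)),4,c,-1); print(q.round())
O=Ro.from_euler("xyz",s["ee_rot"])
dot(s["tool_pos"],(0,0,255)); dot(s["tool_pos"]-O.apply([0,0,.019]),(0,255,255))
for P in([-.134,.05,.108],[-.134,-.05,.108]): dot(k2w(P),(0,255,0))
for P in([-.1,.153,.113],[-.1,-.153,.113]): dot(k2w(P),(255,0,0))
cv2.imwrite("pics/c2.png",o)
E
```

```text
[384. 424.]
[386. 375.]
[313. 420.]
[449. 345.]
[ 60. 475.]
[492. 251.]
```

View pics/c2.png

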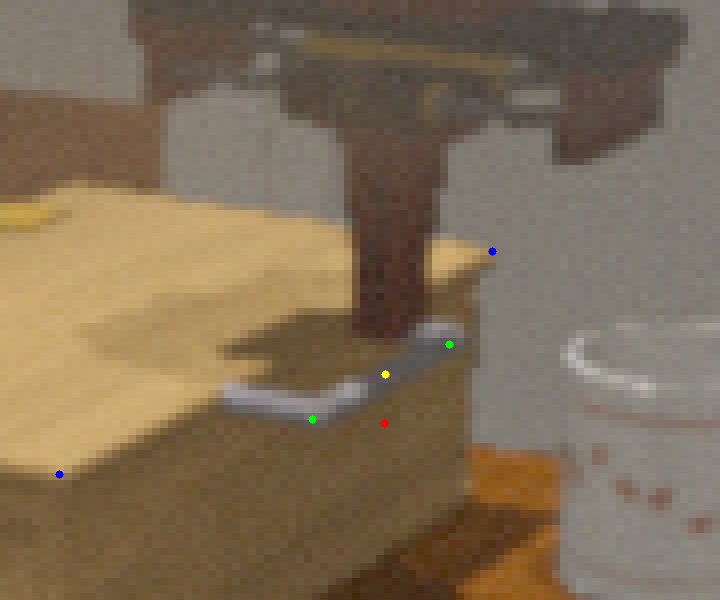

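The crop shows the shut fingertips at about (390,335), above the bar. They are roughly 30 mm higher in the picture than the TCP reading projects (384,424). I'll open, go lower and close again.

Request:
step_arm(series="0 0 0 0 0 0 24; 0 0 0 0 0 0 24; .005 0 .03 0 0 0 24; 0 0 .03 0 0 0 24; 0 0 .02 0 0 0 24; 0 0 .02 0 0 0 24; 0 0 0 0 0 0 24")

```text
clock: 6.58
tool_pos: [0.4109, -0.1086, 0.0655]
ee_rot: [-3.141, -0.0, 1.459]
contact_force: [0.2, 0.2, -0.1]
finger_gap: 0.0242
finger_force: 0.0
```

Request:
step_arm(series="0 0 0 0 0 0 0; 0 0 0 0 0 0 0; 0 0 0 0 0 0 0; 0 0 0 0 0 0 0")

```text
clock: 7.08
tool_pos: [0.4098, -0.1086, 0.0662]
ee_rot: [-3.138, 0.0, 1.459]
contact_force: [-6.7, 0.4, 3.5]
finger_gap: 0.0094
finger_force: 15.0
```

```bash
cat > crop.py <<'E'
from h import *
import sys
# crop.py file x0 y0 w h
n=sys.argv[1]; f=sys.argv[2]; x,y,wd,h=map(int,sys.argv[3:7]); b=shot(n,"raw_"+f); s=r.read_state()
k=min(800/wd,600/h); o=cv2.resize(b[y:y+h,x:x+wd],None,fx=k,fy=k,interpolation=cv2.INTER_CUBIC)
O=Ro.from_euler("xyz",s["ee_rot"])
for g,c in((0,(0,0,255)),(.019,(0,255,255))):
    q=(proj(n,s["tool_pos"]-O.apply([0,0,g]))-[x,y]+.5)*k; cv2.circle(o,tuple(q.astype(int)),4,c,-1)
    print(q.round())
cv2.imwrite("pics/"+f,o)
E
python3 crop.py side c3.png 280 120 100 100
```

```text
[288. 511.]
[289. 472.]
```

View pics/c3.png

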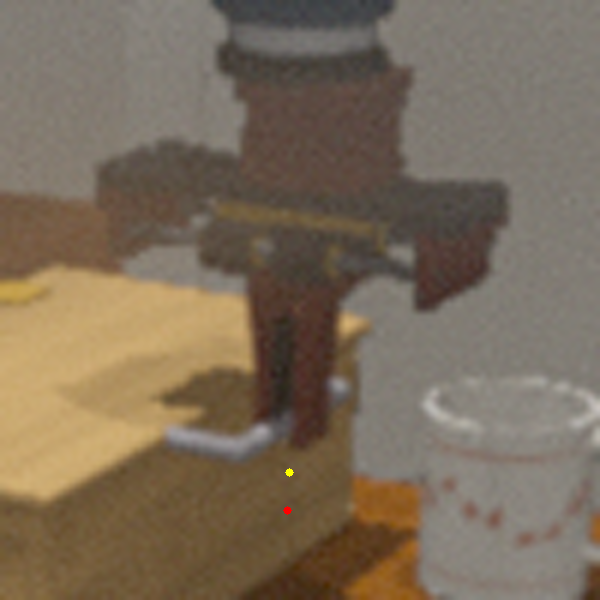

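```bash
cat >> h.py <<'E'
def path(Ps,tis,mode,g,jaw=0,first=None):
    """rows in tool units through keeper points Ps with tilts tis, from the present pose if first is None"""
    s=r.read_state(); P=s["tool_pos"]; O=Ro.from_euler("xyz",s["ee_rot"])
    rows=[]
    for p,ti in zip(Ps,tis):
        B=ori(mode,ti); b=k2w(p)+B.apply([0,0,g])
        d=(O.inv().apply(b-P)/.25).round(3); rv=((O.inv()*B).as_rotvec()/(np.pi/2)).round(3)
        P=P+O.apply(d*.25); O=O*Ro.from_rotvec(rv*np.pi/2)
        rows.append(" ".join(f"{v+0:g}" for v in [*d,*rv,jaw]))
    for i in range(0,len(rows),8): print("; ".join(rows[i:i+8]))
E
python3 - <<'E'
from h import *
th=np.linspace(0,1.5,33)[1:]; path([bar(t) for t in th],np.clip((th-.45)/.9,0,1)*20,"bar",.042)
E
```

```text
0 0.008 -0.041 -0.002 0 0 0; 0 0.003 -0.043 0 0 0 0; 0 0.004 -0.042 0 0 0 0; 0 0.007 -0.042 0 0 0 0; 0 0.009 -0.041 0 0 0 0; 0 0.011 -0.041 0 0 0 0; 0 0.013 -0.04 0 0 0 0; 0 0.014 -0.04 0 0 0 0
0 0.017 -0.039 0 0 0 0; 0 0.019 -0.038 -0.005 0 0 0; 0 0.024 -0.038 -0.011 0 0 0; 0 0.025 -0.036 -0.012 0 0 0; 0 0.028 -0.034 -0.011 0 0 0; 0 0.03 -0.032 -0.012 0 0 0; 0 0.033 -0.031 -0.012 0 0 0; 0 0.034 -0.029 -0.011 0 0 0
0 0.036 -0.027 -0.012 0 0 0; 0 0.038 -0.024 -0.011 0 0 0; 0 0.039 -0.022 -0.012 0 0 0; 0 0.04 -0.02 -0.011 0 0 0; 0 0.042 -0.017 -0.012 0 0 0; 0 0.043 -0.015 -0.012 0 0 0; 0 0.043 -0.012 -0.011 0 0 0; 0 0.045 -0.01 -0.012 0 0 0
0 0.045 -0.007 -0.011 0 0 0; 0 0.045 -0.004 -0.012 0 0 0; 0 0.045 -0.001 -0.011 0 0 0; 0 0.046 0.001 -0.012 0 0 0; 0 0.044 0.004 -0.009 0 0 0; 0 0.042 0.007 0 0 0 0; 0 0.041 0.009 0 0 0 0; 0 0.042 0.011 0 0 0 0
```

Request:
step_arm(series="0 0 -.041 0 0 0 0; 0 .003 -.043 0 0 0 0; 0 .004 -.042 0 0 0 0; 0 .007 -.042 0 0 0 0; 0 .009 -.041 0 0 0 0; 0 .011 -.041 0 0 0 0; 0 .013 -.04 0 0 0 0; 0 .014 -.04 0 0 0 0", squeeze=20)

```text
clock: 8.12
tool_pos: [0.4258, -0.1104, 0.1496]
ee_rot: [-3.14, 0.0, 1.459]
contact_force: [-6.3, 0.7, -1.4]
finger_gap: 0.0092
finger_force: 20.0
```

Request:
step_arm(series="0 .017 -.039 0 0 0 0; 0 .019 -.038 -.005 0 0 0; 0 .024 -.038 -.011 0 0 0; 0 .025 -.036 -.012 0 0 0; 0 .028 -.034 -.011 0 0 0; 0 .03 -.032 -.012 0 0 0; 0 .033 -.031 -.012 0 0 0; 0 .034 -.029 -.011 0 0 0")

```text
clock: 9.12
tool_pos: [0.4764, -0.1161, 0.2223]
ee_rot: [3.023, 0.0, 1.459]
contact_force: [-4.5, -0.7, 0.2]
finger_gap: 0.0146
finger_force: 2.0
```

```bash
python3 crop.py side c4.png 240 70 150 112; python3 - <<'E'
from h import *
go(bar(.75),"bar",20*.3333,.042)
print(find("side","lid_bar"),k2w(bar(.75)))
E
```

```text
[361. 409.]
[365. 373.]
turn [ 0.003  0.    -0.   ] shift(after turn) [ 0.    -0.004  0.011] tcp [ 0.4771 -0.1162  0.2232] tgt [ 0.4765 -0.1161  0.2203] t 9.18 F [-11.6   1.    5.2] gap 0.0135
[(0.78, [0.5473, -0.0762, 0.1876]), (0.34, [0.5816, -0.1576, 0.1014])] [ 0.47169387 -0.11553711  0.26205036]
```

View pics/c4.png

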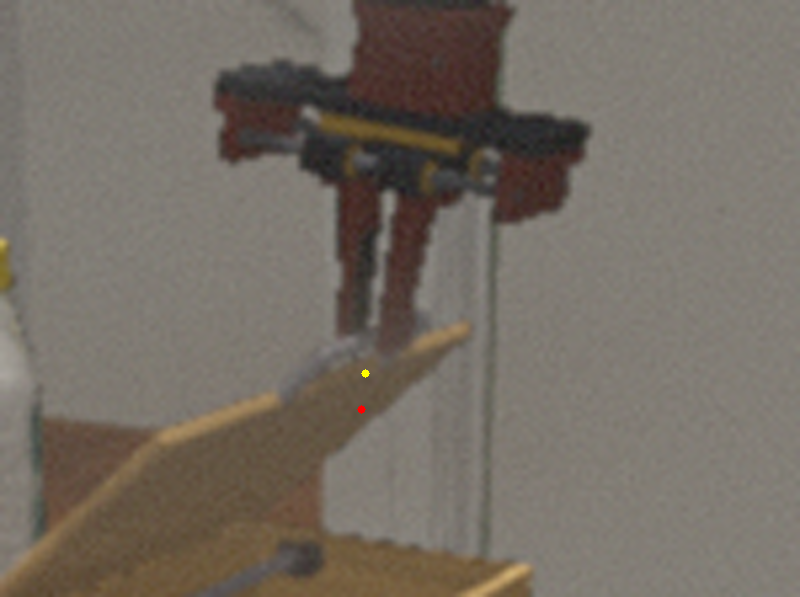

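The lid is up at about 0.75 rad, with the bar between the fingertips near (385,345). The grip has just slackened for a moment, so I'll hold still and let it close again.

Request:
step_arm(series="0 0 .016 0 0 0 0; 0 0 .01 0 0 0 0; 0 0 0 0 0 0 0; 0 0 0 0 0 0 0; 0 0 0 0 0 0 0; 0 0 0 0 0 0 0", squeeze=20)

```text
clock: 9.98
tool_pos: [0.4734, -0.1158, 0.2187]
ee_rot: [3.027, 0.001, 1.458]
contact_force: [-25.8, 4.1, 21.9]
finger_gap: 0.0093
finger_force: 20.0
```

```bash
python3 crop.py side c5.png 240 70 150 112; python3 - <<'E'
from h import *
go(bar(.75),"bar",20*.3333,.042)
th=np.linspace(.75,1.5,21)[1:]; path([bar(t) for t in th],np.clip((th-.45)/.9,0,1)*20,"bar",.042)
E
```

```text
[367. 418.]
[371. 383.]
turn [-0.001  0.001 -0.001] shift(after turn) [ 0.     0.013 -0.005] tcp [ 0.4734 -0.1158  0.2188] tgt [ 0.4765 -0.1161  0.2203] t 10.03 F [-25.9   3.3  20.8] gap 0.0096
0 0.042 -0.026 -0.01 0.001 -0.001 0; 0 0.03 -0.02 -0.01 0 0 0; 0 0.03 -0.019 -0.009 0 0 0; 0 0.032 -0.017 -0.009 0 0 0; 0 0.033 -0.016 -0.01 0 0 0; 0 0.033 -0.014 -0.009 0 0 0; 0 0.034 -0.012 -0.009 0 0 0; 0 0.035 -0.011 -0.009 0 0 0
0 0.035 -0.009 -0.01 0 0 0; 0 0.035 -0.007 -0.009 0 0 0; 0 0.036 -0.006 -0.009 0 0 0; 0 0.036 -0.004 -0.009 0 0 0; 0 0.036 -0.002 -0.01 0 0 0; 0 0.037 0 -0.009 0 0 0; 0 0.036 0.001 -0.009 0 0 0; 0 0.036 0.003 -0.009 0 0 0
0 0.034 0.005 0 0 0 0; 0 0.033 0.007 0 0 0 0; 0 0.033 0.007 0 0 0 0; 0 0.033 0.009 0 0 0 0
```

Request:
step_arm(series="0 .02 -.036 -.01 0 0 0; 0 .03 -.02 -.01 0 0 0; 0 .03 -.019 -.009 0 0 0; 0 .032 -.017 -.009 0 0 0; 0 .033 -.016 -.01 0 0 0; 0 .033 -.014 -.009 0 0 0")

```text
clock: 10.78
tool_pos: [0.5161, -0.1205, 0.2527]
ee_rot: [2.934, 0.001, 1.459]
contact_force: [-5.1, 0.3, 3.4]
finger_gap: 0.0092
finger_force: 20.0
```

```bash
python3 - <<'E'
from h import *
th=.75+6*.0375; go(bar(th),"bar",np.clip((th-.45)/.9,0,1)*20,.042)
E
```

```text
turn [ 0.003  0.    -0.   ] shift(after turn) [ 0.     0.01  -0.003] tcp [ 0.5161 -0.1205  0.2527] tgt [ 0.5184 -0.1208  0.2539] t 10.78 F [-5.1  0.3  3.4] gap 0.0092
```

Request:
step_arm(series="0 .034 -.012 -.009 0 0 0; 0 .035 -.011 -.009 0 0 0; 0 .035 -.009 -.01 0 0 0; 0 .035 -.007 -.009 0 0 0; 0 .036 -.006 -.009 0 0 0; 0 .036 -.004 -.009 0 0 0; 0 .036 -.002 -.01 0 0 0; 0 .037 0 -.009 0 0 0")

```text
clock: 11.78
tool_pos: [0.5819, -0.1279, 0.2816]
ee_rot: [2.818, 0.0, 1.459]
contact_force: [-3.0, -1.0, 2.5]
finger_gap: 0.009
finger_force: 20.0
```

Request:
step_arm(series="0 .036 .001 -.009 0 0 0; 0 .036 .003 -.009 0 0 0; 0 .034 .005 0 0 0 0; 0 .033 .007 0 0 0 0; 0 .033 .007 0 0 0 0; 0 .033 .009 0 0 0 0; 0 0 0 0 0 0 0")

```text
clock: 12.65
tool_pos: [0.6326, -0.1336, 0.2904]
ee_rot: [2.792, -0.0, 1.459]
contact_force: [-0.2, -1.3, -0.0]
finger_gap: 0.0097
finger_force: 20.0
```

```bash
python3 crop.py side c6.png 180 20 200 150; python3 - <<'E'
from h import *
go(bar(1.5),"bar",20,.042)
E
```

```text
[323. 388.]
[330. 363.]
turn [ 0.  0. -0.] shift(after turn) [ 0.     0.013 -0.01 ] tcp [ 0.6323 -0.1335  0.2904] tgt [ 0.6344 -0.1338  0.294 ] t 12.7 F [-0.2 -1.9 -0.1] gap 0.0093
```

View pics/c6.png

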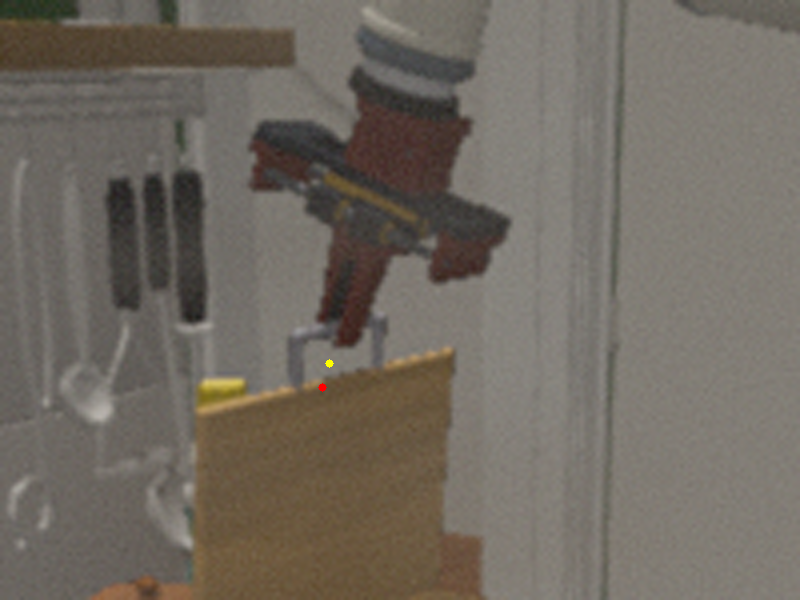

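Request:
step_arm(series="0 .012 .004 0 0 0 0; 0 .008 .003 0 0 0 0; 0 0 0 0 0 0 0; 0 0 0 0 0 0 30; 0 0 0 0 0 0 30; 0 0 0 0 0 0 30; 0 0 -.06 0 0 0 30; 0 0 -.1 0 0 0 30")

```text
clock: 13.7
tool_pos: [0.623, -0.1324, 0.3289]
ee_rot: [2.793, -0.0, 1.459]
contact_force: [-0.5, -0.5, -0.1]
finger_gap: 0.0302
finger_force: 0.0
```

Request:
step_arm(series="0 0 -.1 0 0 0 30; 0 -.15 0 0 0 0 30; 0 -.2 0 0 0 0 30; 0 -.2 0 0 0 0 30; 0 0 0 0 0 0 30")

```text
clock: 14.32
tool_pos: [0.4843, -0.1167, 0.3056]
ee_rot: [2.79, 0.0, 1.458]
contact_force: [0.2, 0.2, 0.7]
finger_gap: 0.0303
finger_force: 0.0
```

```bash
python3 - <<'E'
from h import *
go([-.01,.015,.17],"pin",20,.052); print(r.read_state()["q"].round(2))
shot("side","x.png"); print(find("side","stay_pin"),find("side","stay")); shot("top","x.png"); print(find("top","stay_pin"),find("top","stay"),k2w(pin(0)))
E
```

```text
turn [ 0.002 -0.001  0.999] shift(after turn) [ 0.005 -0.059  0.787] tcp [ 0.4843 -0.1167  0.3056] tgt [ 0.554  -0.1097  0.1211] t 14.32 F [0.2 0.2 0.7] gap 0.0303
[-0.37 -0.48  1.56  0.09  1.72 -0.23]
[(0.64, [0.5801, -0.1582, 0.0995])] [(0.5, [0.5797, -0.1616, 0.0968])]
[(0.57, [0.5819, -0.1209, 0.0969])] [(0.69, [0.5812, -0.1212, 0.0983])] [ 0.57409517 -0.11190868  0.094     ]
```

Request:
step_arm(series="0 0 0 0 0 .111 30; 0 0 0 0 0 .111 30; 0 0 0 0 0 .111 30; 0 0 0 0 0 .111 30; 0 0 0 0 0 .111 30; 0 0 0 0 0 .111 30; 0 0 0 0 0 .111 30; 0 0 0 0 0 .111 30")

```text
clock: 15.62
tool_pos: [0.4875, -0.1173, 0.305]
ee_rot: [3.08, -0.344, 0.069]
contact_force: [0.3, -0.3, -0.6]
finger_gap: 0.0304
finger_force: 0.0
```

Request:
step_arm(series="0 0 0 0 0 .111 30; 0 -.029 .1 0 0 0 30; 0 -.03 .1 0 0 0 30; 0 0 .1 0 0 0 30; 0 0 .1 0 0 0 30; 0 0 .1 0 0 0 30; 0 0 .09 0 0 0 30; 0 0 0 0 0 0 30")

```text
clock: 16.62
tool_pos: [0.5383, -0.1078, 0.1638]
ee_rot: [-3.141, -0.345, -0.11]
contact_force: [-0.4, 0.1, -0.6]
finger_gap: 0.0301
finger_force: 0.0
```

```bash
python3 - <<'E'
from h import *
go(pin(0),"pin",20,.052)
E
python3 crop.py side c7.png 220 80 160 120
```

```text
turn [-0.001  0.002  0.001] shift(after turn) [0.04 0.   0.52] tcp [ 0.5383 -0.1078  0.1638] tgt [ 0.5918 -0.1139  0.0451] t 16.62 F [-0.4  0.1 -0.6] gap 0.0301
[331. 426.]
[341. 396.]
```

View pics/c7.png

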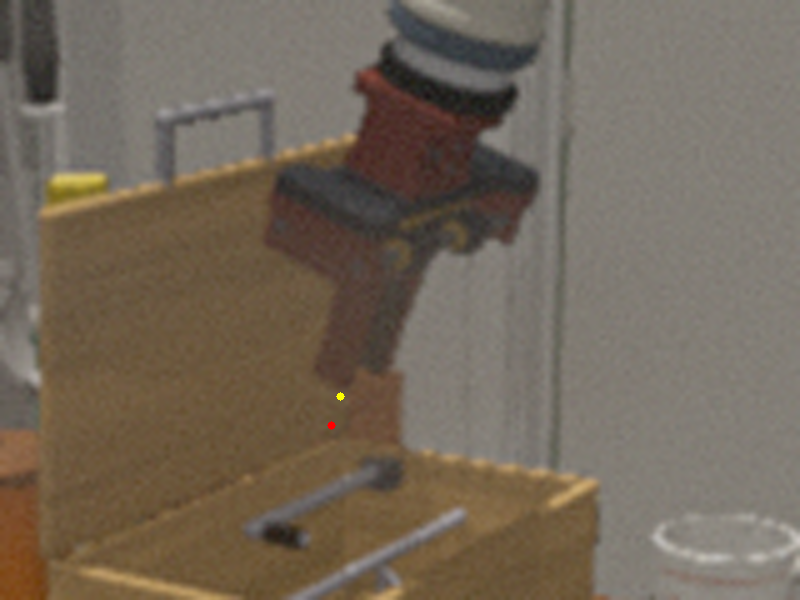

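The lid stands by itself. The stay's black grip pin shows at crop (285,535), and the open fingertips are above it.

```bash
python3 - <<'E'
from h import *
for dx in(-.017,0,.012,.022): print((proj("side",k2w(np.array(pin(0))+[dx,0,0]))-[220,80])*5)
go(np.array(pin(0))+[-.002,0,0],"pin",20,.048)
E
```

```text
[302.13110094 538.20782419]
[277.83616128 533.26507404]
[260.88152135 529.81569116]
[246.87388692 526.96586983]
turn [-0.     0.001  0.001] shift(after turn) [ 0.028 -0.     0.508] tcp [ 0.5387 -0.108   0.1658] tgt [ 0.5884 -0.1135  0.0489] t 16.68 F [-0.9  0.8  0.2] gap 0.0304
```

Request:
step_arm(series=".02 0 .1 0 0 0 30; .01 0 .1 0 0 0 30; 0 0 .1 0 0 0 30; 0 0 .08 0 0 0 30; 0 0 .07 0 0 0 30; 0 0 .055 0 0 0 30; 0 0 0 0 0 0 30", squeeze=12)

```text
clock: 17.55
tool_pos: [0.5883, -0.1136, 0.0494]
ee_rot: [3.141, -0.349, -0.11]
contact_force: [0.1, 0.5, -0.6]
finger_gap: 0.0299
finger_force: 0.0
```

Request:
step_arm(series="0 0 0 0 0 0 0; 0 0 0 0 0 0 0; 0 0 0 0 0 0 0; 0 0 0 0 0 0 0")

```text
clock: 18.05
tool_pos: [0.589, -0.1139, 0.0514]
ee_rot: [3.141, -0.352, -0.11]
contact_force: [-0.7, -0.2, 2.1]
finger_gap: 0.0092
finger_force: 12.0
```

```bash
python3 - <<'E'
from h import *
off=np.array([-.002,0,0]); go(pin(0)+off,"pin",20,.048)
th=np.linspace(0,1.59,25)[1:]; path([pin(t)+off for t in th],[20]*24,"pin",.048)
E
```

```text
turn [ 0.    -0.002  0.001] shift(after turn) [-0.006 -0.001  0.009] tcp [ 0.589  -0.1139  0.0514] tgt [ 0.5884 -0.1135  0.0489] t 18.05 F [-0.7 -0.2  2.1] gap 0.0092
0.007 0 -0.026 0 -0.002 0.001 0; 0.013 0.004 -0.035 0 0 0 0; 0.012 0.006 -0.034 0 0 0 0; 0.013 0.008 -0.034 0 0 0 0; 0.012 0.011 -0.034 0 0 0 0; 0.012 0.013 -0.032 0 0 0 0; 0.011 0.016 -0.032 0 0 0 0; 0.011 0.018 -0.03 0 0 0 0
0.011 0.019 -0.03 0 0 0 0; 0.01 0.022 -0.028 0 0 0 0; 0.01 0.024 -0.027 0 0 0 0; 0.009 0.026 -0.025 0 0 0 0; 0.009 0.027 -0.024 0 0 0 0; 0.008 0.029 -0.021 0 0 0 0; 0.007 0.03 -0.02 0 0 0 0; 0.006 0.032 -0.018 0 0 0 0
0.006 0.033 -0.016 0 0 0 0; 0.005 0.034 -0.014 0 0 0 0; 0.005 0.035 -0.012 0 0 0 0; 0.003 0.036 -0.01 0 0 0 0; 0.003 0.036 -0.007 0 0 0 0; 0.002 0.037 -0.005 0 0 0 0; 0.001 0.037 -0.003 0 0 0 0; 0 0.037 0 0 0 0 0
```

Request:
step_arm(series=".01 0 -.034 0 0 0 0; .013 .004 -.035 0 0 0 0; .012 .006 -.034 0 0 0 0; .013 .008 -.034 0 0 0 0; .012 .011 -.034 0 0 0 0; .012 .013 -.032 0 0 0 0; .011 .016 -.032 0 0 0 0; .011 .018 -.03 0 0 0 0")

```text
clock: 19.05
tool_pos: [0.5868, -0.1314, 0.122]
ee_rot: [-3.14, -0.353, -0.11]
contact_force: [5.0, 3.7, 1.1]
finger_gap: 0.0096
finger_force: 12.0
```

Request:
step_arm(series=".011 .019 -.03 0 0 0 0; .01 .022 -.028 0 0 0 0; .01 .024 -.027 0 0 0 0; .009 .026 -.025 0 0 0 0; .009 .027 -.024 0 0 0 0; .008 .029 -.021 0 0 0 0; .007 .03 -.02 0 0 0 0; .006 .032 -.018 0 0 0 0")

```text
clock: 20.05
tool_pos: [0.5812, -0.1828, 0.1753]
ee_rot: [-3.14, -0.355, -0.109]
contact_force: [1.0, 4.7, 6.5]
finger_gap: 0.0095
finger_force: 12.0
```

Request:
step_arm(series=".006 .033 -.016 0 0 0 0; .005 .034 -.014 0 0 0 0; .005 .035 -.012 0 0 0 0; .003 .036 -.01 0 0 0 0; .003 .036 -.007 0 0 0 0; .002 .037 -.005 0 0 0 0; .001 .037 -.003 0 0 0 0; 0 .036 0 0 0 0 0")

```text
clock: 21.05
tool_pos: [0.573, -0.2555, 0.1917]
ee_rot: [3.14, -0.353, -0.11]
contact_force: [2.5, 0.2, 5.0]
finger_gap: 0.0098
finger_force: 12.0
```

```bash
python3 - <<'E'
from h import *
go(pin(1.58)+np.array([-.002,0,0]),"pin",20,.048)
E
```

```text
turn [ 0.    -0.003  0.001] shift(after turn) [-0.005 -0.006  0.01 ] tcp [ 0.573  -0.2555  0.1917] tgt [ 0.5727 -0.2539  0.1889] t 21.05 F [2.5 0.2 5. ] gap 0.0098
```

Request:
step_arm(series="0 0 0 0 0 0 30; 0 0 0 0 0 0 30; 0 0 0 0 0 0 30; 0 0 -.06 0 0 0 30; 0 0 -.12 0 0 0 30; 0 0 -.15 0 0 0 30; -.1 0 -.15 0 0 0 30; 0 -.1 0 0 0 0 30")

```text
clock: 22.05
tool_pos: [0.5096, -0.2242, 0.2996]
ee_rot: [3.137, -0.357, -0.112]
contact_force: [-0.1, -0.3, 0.6]
finger_gap: 0.0299
finger_force: 0.0
```

Request:
step_arm(series="-.1 -.15 0 0 0 -.1 30; -.1 -.1 0 0 0 -.11 30; 0 0 0 0 0 -.11 30; 0 0 0 0 0 -.11 30; 0 0 0 0 0 -.11 30; 0 0 0 0 0 -.11 30; 0 0 0 0 0 -.11 30; 0 0 0 0 0 -.11 30")

```text
clock: 23.05
tool_pos: [0.4668, -0.1594, 0.277]
ee_rot: [2.796, -0.067, 1.274]
contact_force: [0.8, -0.5, 0.5]
finger_gap: 0.0299
finger_force: 0.0
```

```bash
python3 - <<'E'
from h import *
shot("side","y.png"); shot("top","yt.png")
print(find("side","stay_pin"),find("top","stay_pin"),k2w(pin(1.57)))
im=cv2.imread("pics/y.png")
for th in (1.45,1.5,1.52,1.55): print(th,[proj("side",k2w([bar(th)[0],y,bar(th)[2]])).round(1) for y in(.05,-.05)])
o=cv2.resize(im[70:200,200:360],None,fx=4.6,fy=4.6,interpolation=cv2.INTER_CUBIC); cv2.imwrite("pics/c8.png",o)
P=np.array(bar(1.51)); O=ori("bar",20); P=P-O.apply([0,0,.06])@RK.as_matrix()
go(P,"bar",20,.045)
E
```

```text
[(0.76, [0.576, -0.2516, 0.1781])] [(0.77, [0.5735, -0.2558, 0.2395]), (0.19, [0.6235, -0.1358, 0.2527])] [ 0.55852989 -0.25092853  0.23399996]
1.45 [array([256. , 104.3]), array([276.6, 100. ])]
1.5 [array([252.7, 103.6]), array([273.4,  99.3])]
1.52 [array([251.4, 103.4]), array([272.1,  99.1])]
1.55 [array([249.4, 103.1]), array([270.2,  98.9])]
turn [ 0.001  0.    -0.131] shift(after turn) [ 0.177  0.647 -0.067] tcp [ 0.467  -0.1594  0.2766] tgt [ 0.6173 -0.1318  0.3477] t 23.25 F [-0.6  0.3  0.5] gap 0.0303
```

View pics/c8.png

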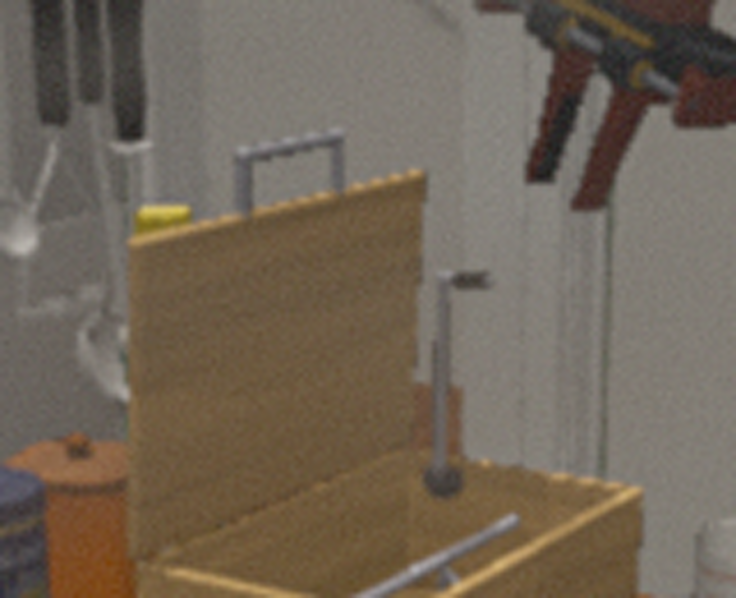

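Stay upright with its pin at (470,280); the bar, from (243,152) to (338,135), matches a lid angle of about 1.50. I'll grip the bar and set the lid down on the stay.

Request:
step_arm(series="0 0 0 0 0 -.1 24; 0 0 0 0 0 -.031 24; .035 .08 -.067 0 0 0 24; .035 .11 0 0 0 0 24; .035 .115 0 0 0 0 24; .035 .115 0 0 0 0 24; .037 .115 0 0 0 0 24; 0 .1 0 0 0 0 24")

```text
clock: 24.25
tool_pos: [0.6154, -0.1303, 0.3465]
ee_rot: [2.791, -0.0, 1.46]
contact_force: [0.0, 0.2, 0.1]
finger_gap: 0.0239
finger_force: 0.0
```

```bash
python3 - <<'E'
from h import *
go(bar(1.5),"bar",20,.045)
E
```

```text
turn [ 0.001 -0.     0.   ] shift(after turn) [-0.005  0.001  0.236] tcp [ 0.6154 -0.1303  0.3465] tgt [ 0.6354 -0.1339  0.2911] t 24.25 F [0.  0.2 0.1] gap 0.0239
```

Request:
step_arm(series="0 0 .08 0 0 0 24; 0 0 .08 0 0 0 24; 0 0 .05 0 0 0 24; 0 0 .026 0 0 0 24; 0 0 0 0 0 0 0; 0 0 0 0 0 0 0; 0 0 0 0 0 0 0; 0 0 0 0 0 0 0")

```text
clock: 25.25
tool_pos: [0.6347, -0.1334, 0.2914]
ee_rot: [2.79, 0.001, 1.462]
contact_force: [-1.0, 0.5, 1.2]
finger_gap: 0.0095
finger_force: 12.0
```

```bash
python3 - <<'E'
from h import *
go(bar(1.5),"bar",20,.045)
th=np.linspace(1.5,1.315,9)[1:]; path([bar(t) for t in th],[20]*8,"bar",.045)
E
```

```text
turn [0.002 0.    0.002] shift(after turn) [-0.002  0.003  0.002] tcp [ 0.6347 -0.1334  0.2914] tgt [ 0.6354 -0.1339  0.2911] t 25.25 F [-1.   0.5  1.2] gap 0.0095
-0.002 -0.017 -0.004 0.002 0 0.002 0; 0 -0.021 -0.005 0 0 0 0; 0 -0.02 -0.004 0 0 0 0; 0 -0.021 -0.004 0 0 0 0; 0 -0.02 -0.004 0 0 0 0; 0 -0.021 -0.003 0 0 0 0; 0 -0.021 -0.003 0 0 0 0; 0 -0.02 -0.002 0 0 0 0
```

Request:
step_arm(series="0 -.02 -.004 0 0 0 0; 0 -.021 -.005 0 0 0 0; 0 -.02 -.004 0 0 0 0; 0 -.021 -.004 0 0 0 0; 0 -.02 -.004 0 0 0 0; 0 -.02 -.003 0 0 0 0; 0 -.014 -.003 0 0 0 0; 0 0 0 0 0 0 0")

```text
clock: 26.25
tool_pos: [0.6001, -0.1295, 0.2855]
ee_rot: [2.791, 0.001, 1.462]
contact_force: [-0.9, 0.5, 6.7]
finger_gap: 0.0093
finger_force: 12.0
```

Request:
step_arm(series="0 0 0 0 0 0 28; 0 0 0 0 0 0 28; 0 0 0 0 0 0 28; 0 0 -.05 0 0 0 28; 0 0 -.1 0 0 0 28; 0 0 -.12 0 0 0 28; 0 -.1 0 0 0 0 28; 0 0 0 0 0 0 28")

```text
clock: 27.25
tool_pos: [0.5534, -0.1244, 0.3415]
ee_rot: [2.789, 0.002, 1.461]
contact_force: [0.2, -0.9, -0.9]
finger_gap: 0.0282
finger_force: 0.0
```

```bash
python3 - <<'E'
from h import *
im=shot("side","z.png"); shot("top","zt.png")
cv2.imwrite("pics/c9.png",cv2.resize(im[70:220,200:360],None,fx=4,fy=4,interpolation=cv2.INTER_CUBIC))
for th in (1.25,1.31,1.35,1.4): print(th,[(proj("side",k2w([bar(th)[0],y,bar(th)[2]]))-[200,70])*4 for y in(.05,-.05)])
for n in("top","side"):
  for q in("garlic_a","lime_a"): print(n,q,find(n,q))
  print(w2k(k2w([0,0,0])))
go([0,0,0])
print(r.read_state()["q"].round(2))
E
```

```text
1.25 [array([277.85508385, 157.0914836 ]), array([358.10744605, 138.38799935])]
1.31 [array([261.8069699 , 149.66734838]), array([342.71565789, 131.49803587])]
1.35 [array([251.0560168 , 145.39895672]), array([332.38855234, 127.54456612])]
1.4 [array([237.59737216, 140.83602448]), array([319.44245936, 123.3286866 ])]
top garlic_a [(0.72, [0.4572, 0.1401, 0.0363]), (0.56, [0.5259, 0.2578, 0.0383])]
top lime_a [(0.66, [0.4067, 0.2565, 0.0407])]
[0. 0. 0.]
side garlic_a [(0.75, [0.5182, 0.2758, 0.0342]), (0.58, [0.4536, 0.17, 0.0345]), (0.26, [0.3972, 0.2795, 0.0331])]
side lime_a [(0.86, [0.3988, 0.2776, 0.0297]), (0.37, [0.5204, 0.2736, 0.0303])]
[0. 0. 0.]
turn [0.222 0.    0.002] shift(after turn) [-1.000e-03 -4.000e-02  1.433e+00] tcp [ 0.5546 -0.1245  0.3395] tgt [ 0.5446 -0.1237 -0.0187] t 27.55 F [ 0.7 -0.2 -0. ] gap 0.0279
[-0.33 -0.27  1.34  0.08  1.73 -0.2 ]
```

View pics/c9.png

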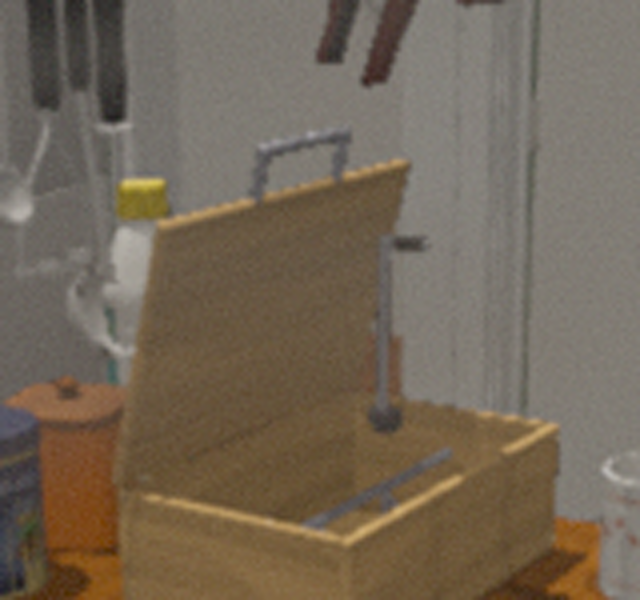

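Lid rests on the stay at about 1.31 (bar from (260,150) to (345,132)), hand clear. One garlic has been knocked about 3 cm, so I'll triangulate the produce from both cameras.

Request:
step_arm(series=".1 -.15 0 0 0 0 80; .2 -.15 0 0 0 0 80; .24 0 0 0 0 0 80; .24 0 0 0 0 0 80; .24 0 0 0 0 0 80; .2 0 0 0 0 0 80; 0 0 0 0 0 0 80")

```text
clock: 28.42
tool_pos: [0.5171, 0.19, 0.3121]
ee_rot: [2.794, 0.002, 1.467]
contact_force: [-0.5, 0.1, 0.6]
finger_gap: 0.0799
finger_force: 0.0
```

```bash
cat >> h.py <<'E'
def tri(q,near,zc):
    """centre of a thing from its outlines in both cameras"""
    A=np.zeros((3,3)); b=np.zeros(3); out=[]
    for n in("top","side"):
        K,R,t=cam(n); o=-R.T@t; u0=proj(n,near); best=None
        for d in nets.outline_of(n,q):
            ys,xs=np.where(d["mask"])
            if len(xs)<30: continue
            c=np.array([(xs.min()+xs.max())/2,(ys.min()+ys.max())/2])
            e=np.linalg.norm(c-u0)
            if best is None or e<best[0]: best=(e,c,len(xs))
        if best is None or best[0]>25: print("none",n,q); continue
        v=R.T@np.linalg.inv(K)@[*best[1],1]; v/=np.linalg.norm(v); M=np.eye(3)-np.outer(v,v); A+=M; b+=M@o
        out.append((o+v*(zc-o[2])/v[2])[:2].round(4))
    print(q,near,"lsq",np.linalg.solve(A,b).round(4),"plane",out)
E
python3 - <<'E'
from h import *
shot("top","p1t.png"); shot("side","p1s.png")
for n in("top","side"):
  for q in("garlic_a","lime_a"): print(n,q,find(n,q))
tri("garlic_a",[.457,.15,.029],.029); tri("garlic_a",[.527,.262,.029],.029); tri("lime_a",[.408,.258,.024],.024)
go([.527,.262,.12],"pin",0,.052,True); print(r.read_state()["q"].round(2))
E
```

```text
top garlic_a [(0.88, [0.5293, 0.2547, 0.0394]), (0.68, [0.4572, 0.1439, 0.0356])]
top lime_a [(0.6, [0.4006, 0.2492, 0.0409]), (0.59, [0.4581, 0.151, 0.037])]
side garlic_a [(0.92, [0.5197, 0.2727, 0.0366]), (0.86, [0.4531, 0.1673, 0.0327])]
side lime_a [(0.93, [0.4024, 0.2784, 0.0337])]
garlic_a [0.457, 0.15, 0.029] lsq [0.462  0.1479 0.0246] plane [array([0.4626, 0.1477]), array([0.4566, 0.1553])]
garlic_a [0.527, 0.262, 0.029] lsq [0.5316 0.2557 0.0227] plane [array([0.5296, 0.2537]), array([0.5257, 0.2652])]
lime_a [0.408, 0.258, 0.024] lsq [0.4084 0.2616 0.0233] plane [array([0.4092, 0.2619]), array([0.4067, 0.2626])]
turn [ 0.175 -0.175  0.99 ] shift(after turn) [ 0.004 -0.307  0.984] tcp [0.5174 0.1858 0.3141] tgt [0.527 0.262 0.068] t 29.02 F [-0.7  0.3 -0.3] gap 0.08
[ 0.4  -0.3   1.41 -0.17  1.72  0.46]
```

Request:
step_arm(series="0 0 0 .0194 -.0194 .11 86; 0 0 0 .0194 -.0194 .11 86; 0 0 0 .0194 -.0194 .11 86; 0 0 0 .0194 -.0194 .11 86; 0 0 0 .0194 -.0194 .11 86; 0 0 0 .0194 -.0194 .11 86; 0 0 0 .0194 -.0194 .11 86; 0 0 0 .0194 -.0194 .11 86")

```text
clock: 30.02
tool_pos: [0.5174, 0.1864, 0.3138]
ee_rot: [3.109, -0.027, 0.057]
contact_force: [0.6, 1.1, 0.4]
finger_gap: 0.0858
finger_force: 0.0
```

Request:
step_arm(series="0 0 0 .0194 -.0194 .11 86; 0 -.1 .1 0 0 0 86; 0 -.1 .15 0 0 0 86; 0 -.1 .2 0 0 0 86; 0 0 .2 0 0 0 86; 0 0 .2 0 0 0 86; 0 0 0 0 0 0 86")

```text
clock: 30.9
tool_pos: [0.5229, 0.2595, 0.096]
ee_rot: [3.136, 0.008, -0.111]
contact_force: [0.2, -0.4, -0.4]
finger_gap: 0.0858
finger_force: 0.0
```

```bash
python3 - <<'E'
from h import *
go([.529,.258,.034],"pin",0,.052,True); print(r.read_state()["q"].round(2))
E
python3 crop.py side c10.png 140 180 200 130
```

```text
turn [0.004 0.005 0.001] shift(after turn) [0.025 0.003 0.456] tcp [0.5229 0.2595 0.096 ] tgt [ 0.529  0.258 -0.018] t 30.9 F [ 0.2 -0.4 -0.4] gap 0.0858
[ 0.4   0.06  1.43 -0.    1.67  2.08]
[307. 226.]
[305. 194.]
```

View pics/c10.png

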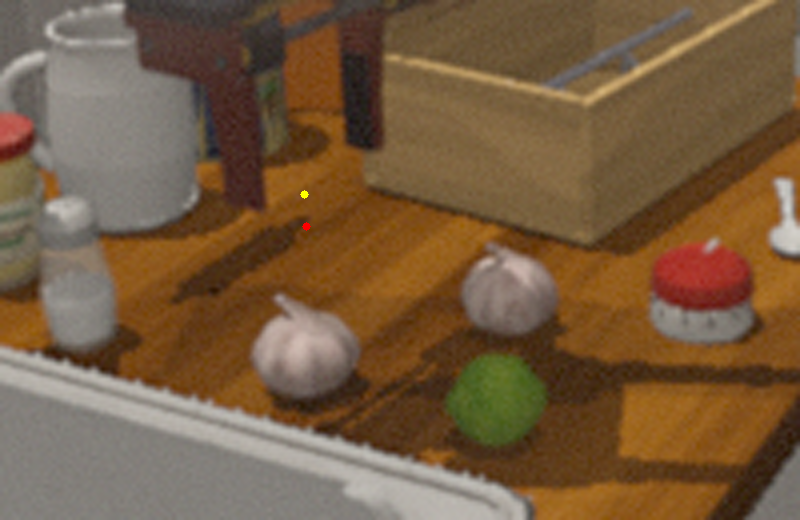

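Open fingers straddle garlic b's spot from above. Garlic b is at (305,355) in the crop, garlic a at (508,292) and the lime at (497,398). Descending.

Request:
step_arm(series=".02 .003 .08 .004 .005 0 86; .005 0 .1 0 0 0 86; 0 0 .1 0 0 0 86; 0 0 .08 0 0 0 86; 0 0 .06 0 0 0 86; 0 0 .036 0 0 0 86; 0 0 0 0 0 0 86", squeeze=12)

```text
clock: 31.82
tool_pos: [0.5326, 0.2597, -0.013]
ee_rot: [-3.136, -0.008, -0.111]
contact_force: [0.5, -0.4, 0.4]
finger_gap: 0.0859
finger_force: 0.0
```

Request:
step_arm(series="0 0 0 0 0 0 20; 0 0 0 0 0 0 20; 0 0 0 0 0 0 20; 0 0 0 0 0 0 20; 0 0 0 0 0 0 20; 0 0 0 0 0 0 20")

```text
clock: 32.58
tool_pos: [0.533, 0.2599, -0.0122]
ee_rot: [-3.136, -0.009, -0.111]
contact_force: [0.3, 0.1, 3.6]
finger_gap: 0.0575
finger_force: 12.0
```

Request:
step_arm(series="0 0 -.1 0 0 0 20; 0 0 -.15 0 0 0 20; 0 0 -.2 0 0 0 20; 0 0 -.2 0 0 0 20; 0 0 0 0 0 0 20")

```text
clock: 33.2
tool_pos: [0.5332, 0.2597, 0.1554]
ee_rot: [-3.132, -0.016, -0.111]
contact_force: [0.3, -0.1, -0.1]
finger_gap: 0.0574
finger_force: 11.7
```

```bash
python3 - <<'E'
from h import *
go([-.047,-.088,.16],"pin",0,.052)
go([-.047,-.088,.076],"pin",0,.052)
shot("side","g1s.png"); print(find("side","garlic_a"))
E
```

```text
turn [-0.006 -0.01   0.001] shift(after turn) [0.028 1.871 0.189] tcp [0.5332 0.2597 0.1554] tgt [ 0.4881 -0.2059  0.108 ] t 33.2 F [ 0.3 -0.1 -0.1] gap 0.0574
turn [-0.006 -0.01   0.001] shift(after turn) [0.028 1.871 0.525] tcp [0.5332 0.2597 0.1554] tgt [ 0.4881 -0.2059  0.024 ] t 33.2 F [ 0.3 -0.1 -0.1] gap 0.0574
[(0.98, [0.5177, 0.2716, 0.1987]), (0.93, [0.4559, 0.1652, 0.0318])]
```

Request:
step_arm(series="0 .1 0 -.006 -.01 0 20; 0 .19 0 0 0 0 20; 0 .19 0 0 0 0 20; 0 .19 0 0 0 0 20; 0 .19 0 0 0 0 20; 0 .19 0 0 0 0 20; 0 .19 0 0 0 0 20; 0 .19 0 0 0 0 20")

```text
clock: 34.3
tool_pos: [0.4898, -0.0986, 0.1488]
ee_rot: [3.138, 0.011, -0.111]
contact_force: [-0.0, -0.6, -1.2]
finger_gap: 0.0574
finger_force: 11.7
```

Request:
step_arm(series="0 .19 0 0 0 0 20; 0 .15 .05 0 0 0 20; 0 .08 .05 0 0 0 20; 0 .021 .05 0 0 0 20; 0 0 0 0 0 0 20")

```text
clock: 34.92
tool_pos: [0.4784, -0.205, 0.1118]
ee_rot: [3.139, 0.011, -0.11]
contact_force: [-0.2, 0.6, -0.5]
finger_gap: 0.0573
finger_force: 11.7
```

```bash
python3 - <<'E'
from h import *
P=np.array([-.049,-.088,.0677]); go(P+[0,0,.003],"pin",0,.041); s=r.read_state();print(s["finger_force"])
E
```

```text
turn [0.001 0.007 0.001] shift(after turn) [ 0.031 -0.001  0.328] tcp [ 0.4784 -0.205   0.1118] tgt [ 0.4861 -0.2057  0.0297] t 34.92 F [-0.2  0.6 -0.5] gap 0.0573
11.728626487310976
```

Request:
step_arm(series=".031 0 .05 0 .007 0 20; 0 0 .08 0 0 0 20; 0 0 .07 0 0 0 20; 0 0 .06 0 0 0 20; 0 0 .04 0 0 0 20; 0 0 .03 0 0 0 20; 0 0 0 0 0 0 20")

```text
clock: 35.8
tool_pos: [0.4873, -0.2074, 0.0315]
ee_rot: [3.138, -0.004, -0.111]
contact_force: [0.3, -0.2, -0.7]
finger_gap: 0.0572
finger_force: 11.7
```

Request:
step_arm(series="0 0 .006 0 0 0 60; 0 0 0 0 0 0 64; 0 0 0 0 0 0 68; 0 0 0 0 0 0 68; 0 0 -.06 0 0 0 68; 0 0 -.12 0 0 0 68; 0 0 -.15 0 0 0 68; 0 0 -.15 0 0 0 68")

```text
clock: 36.8
tool_pos: [0.4868, -0.2067, 0.1523]
ee_rot: [3.137, -0.005, -0.111]
contact_force: [0.1, -0.7, 0.4]
finger_gap: 0.0681
finger_force: 0.0
```

```bash
python3 - <<'E'
from h import *
shot("side","q1s.png"); shot("top","q1t.png")
for n in("side","top"): print([(c,np.round(w2k(p),3).tolist(),p) for c,p in find(n,"garlic_a")])
tri("garlic_a",[.46,.149,.029],.029)
go([.460,.149,.034],"pin",0,.052,True)
E
```

```text
[(0.83, [-0.123, 0.277, 0.033], [0.4532, 0.1651, 0.0329])]
[(0.95, [-0.115, 0.255, 0.038], [0.4585, 0.1428, 0.0377]), (0.41, [-0.057, -0.1, 0.073], [0.4766, -0.2169, 0.0728])]
none top garlic_a
garlic_a [0.46, 0.149, 0.029] lsq [-0.1245  1.1984  0.6336] plane [array([0.4554, 0.1576])]
turn [ 0.002 -0.001  0.001] shift(after turn) [-0.263 -1.401  0.667] tcp [ 0.4863 -0.2065  0.1487] tgt [ 0.46   0.149 -0.018] t 37.1 F [-0.4 -0.2  0.5] gap 0.068
```

Request:
step_arm(series="-.03 -.1 0 0 0 0 86; -.04 -.19 0 0 0 0 86; -.04 -.19 0 0 0 0 86; -.04 -.19 0 0 0 0 86; -.04 -.19 0 0 0 0 86; -.04 -.19 0 0 0 0 86; -.033 -.19 0 0 0 0 86; 0 -.16 0 0 0 0 86")

```text
clock: 38.1
tool_pos: [0.4589, 0.15, 0.1466]
ee_rot: [3.137, -0.002, -0.11]
contact_force: [0.4, 0.3, 0.2]
finger_gap: 0.086
finger_force: 0.0
```

Request:
step_arm(series="0 0 .15 0 0 0 86; 0 0 .15 0 0 0 86; 0 0 .05 0 0 0 86; 0 0 0 0 0 0 86")

```text
clock: 38.6
tool_pos: [0.4595, 0.1477, 0.0596]
ee_rot: [3.137, -0.001, -0.111]
contact_force: [0.0, 0.3, 0.6]
finger_gap: 0.0857
finger_force: 0.0
```

```bash
python3 - <<'E'
from h import *
go([.460,.149,.034],"pin",0,.050,True)
E
```

```text
turn [ 0.003 -0.001  0.   ] shift(after turn) [ 0.001 -0.005  0.302] tcp [0.4595 0.1477 0.0596] tgt [ 0.46   0.149 -0.016] t 38.6 F [0.  0.3 0.6] gap 0.0857
```

Request:
step_arm(series="0 -.005 .08 .003 0 0 86; 0 0 .08 0 0 0 86; 0 0 .07 0 0 0 86; 0 0 .05 0 0 0 86; 0 0 .022 0 0 0 86; 0 0 0 0 0 0 86; 0 0 0 0 0 0 20; 0 0 0 0 0 0 20")

```text
clock: 39.6
tool_pos: [0.4612, 0.1493, -0.0141]
ee_rot: [-3.14, -0.005, -0.111]
contact_force: [0.2, 0.6, 0.1]
finger_gap: 0.0696
finger_force: 0.0
```

Request:
step_arm(series="0 0 0 0 0 0 20; 0 0 0 0 0 0 20; 0 0 0 0 0 0 20; 0 0 0 0 0 0 20; 0 0 0 0 0 0 20")

```text
clock: 40.22
tool_pos: [0.461, 0.1492, -0.0145]
ee_rot: [-3.141, -0.004, -0.111]
contact_force: [0.5, -1.3, 2.0]
finger_gap: 0.0561
finger_force: 12.0
```

Request:
step_arm(series="0 0 -.1 0 0 0 20; 0 0 -.15 0 0 0 20; 0 0 -.2 0 0 0 20; 0 0 -.2 0 0 0 20; 0 0 0 0 0 0 20")

```text
clock: 40.85
tool_pos: [0.4621, 0.1498, 0.1523]
ee_rot: [-3.138, -0.011, -0.111]
contact_force: [0.1, -0.7, -1.2]
finger_gap: 0.0563
finger_force: 12.0
```

```bash
python3 - <<'E'
from h import *
go([-.049,.088,.16],"pin",0,.052)
E
```

```text
turn [-0.002 -0.007  0.001] shift(after turn) [0.253 0.698 0.177] tcp [0.4621 0.1498 0.1523] tgt [ 0.5057 -0.0308  0.108 ] t 40.85 F [ 0.1 -0.7 -1.2] gap 0.0563
```

Request:
step_arm(series=".04 .1 0 0 -.007 0 20; .06 .14 0 0 0 0 20; .06 .15 0 0 0 0 20; .06 .15 0 0 0 0 20; .033 .11 .05 0 0 0 20; 0 .048 .07 0 0 0 20; 0 0 .05 0 0 0 20; 0 0 0 0 0 0 20")

```text
clock: 41.85
tool_pos: [0.5023, -0.0301, 0.1027]
ee_rot: [-3.14, 0.01, -0.11]
contact_force: [-0.5, -0.5, -1.2]
finger_gap: 0.0563
finger_force: 12.0
```

```bash
python3 - <<'E'
from h import *
go([-.049,.088,.0707],"pin",0,.0435);print(r.read_state()["finger_force"])
E
```

```text
turn [-0.001  0.007  0.001] shift(after turn) [0.014 0.001 0.302] tcp [ 0.5023 -0.0301  0.1027] tgt [ 0.5057 -0.0308  0.0272] t 41.85 F [-0.5 -0.5 -1.2] gap 0.0563
12.00002459809184
```

Request:
step_arm(series=".014 0 .05 0 .007 0 20; 0 0 .07 0 0 0 20; 0 0 .06 0 0 0 20; 0 0 .05 0 0 0 20; 0 0 .04 0 0 0 20; 0 0 .03 0 0 0 20; 0 0 0 0 0 0 20")

```text
clock: 42.72
tool_pos: [0.5071, -0.0316, 0.0295]
ee_rot: [-3.141, -0.004, -0.111]
contact_force: [-0.2, 0.2, 0.3]
finger_gap: 0.0562
finger_force: 12.0
```

Request:
step_arm(series="0 0 .006 0 0 0 60; 0 0 0 0 0 0 64; 0 0 0 0 0 0 68; 0 0 0 0 0 0 68; 0 0 -.06 0 0 0 68; 0 0 -.12 0 0 0 68; 0 0 -.15 0 0 0 68; 0 0 -.15 0 0 0 68")

```text
clock: 43.72
tool_pos: [0.5067, -0.0316, 0.1507]
ee_rot: [-3.141, -0.005, -0.111]
contact_force: [0.6, 0.6, 1.0]
finger_gap: 0.0681
finger_force: 0.0
```

```bash
python3 - <<'E'
from h import *
shot("side","r1s.png"); shot("top","r1t.png")
for n in("side","top"): 
  print([(c,np.round(w2k(p),3).tolist(),p) for c,p in find(n,"garlic_a")])
  print(find(n,"lime_a"))
tri("lime_a",[.408,.262,.024],.024)
go([.409,.262,.030],"pin",0,.052,True)
E
```

```text
[]
[(0.73, [0.4027, 0.2777, 0.0338])]
[(0.75, [-0.057, 0.087, 0.079], [0.4972, -0.0304, 0.0789]), (0.56, [-0.056, -0.084, 0.084], [0.4796, -0.2005, 0.0845])]
[(0.66, [0.4076, 0.2565, 0.0406])]
lime_a [0.408, 0.262, 0.024] lsq [0.407  0.2645 0.0251] plane [array([0.4081, 0.2653]), array([0.4067, 0.2626])]
turn [-0.001 -0.001  0.001] shift(after turn) [-0.516 -1.124  0.674] tcp [ 0.5059 -0.0315  0.1466] tgt [ 0.409  0.262 -0.022] t 44.12 F [ 0.6 -0.   0. ] gap 0.0683
```

Request:
step_arm(series="-.05 -.1 0 0 0 0 86; -.08 -.17 0 0 0 0 86; -.08 -.17 0 0 0 0 86; -.08 -.17 0 0 0 0 86; -.08 -.17 0 0 0 0 86; -.08 -.17 0 0 0 0 86; -.07 -.17 0 0 0 0 86; 0 0 .05 0 0 0 86")

```text
clock: 45.12
tool_pos: [0.4073, 0.2633, 0.1349]
ee_rot: [-3.14, -0.004, -0.106]
contact_force: [0.5, -1.0, 0.3]
finger_gap: 0.086
finger_force: 0.0
```

Request:
step_arm(series="0 0 .12 0 0 0 86; 0 0 .12 0 0 0 86; 0 0 .05 0 0 0 86; 0 0 0 0 0 0 86")

```text
clock: 45.62
tool_pos: [0.4082, 0.26, 0.0617]
ee_rot: [3.141, -0.002, -0.111]
contact_force: [0.3, -0.1, -0.1]
finger_gap: 0.0863
finger_force: 0.0
```

```bash
python3 - <<'E'
from h import *
go([.408,.263,.034],"pin",0,.052,True); print(r.read_state()["q"].round(2))
E
```

```text
turn [ 0.001 -0.001  0.   ] shift(after turn) [-0.002 -0.012  0.319] tcp [0.4082 0.26   0.0617] tgt [ 0.408  0.263 -0.018] t 45.62 F [ 0.3 -0.1 -0.1] gap 0.0863
[ 0.5  -0.21  1.75 -0.    1.61  2.18]
```

Request:
step_arm(series="0 -.012 .08 0 0 0 86; 0 0 .08 0 0 0 86; 0 0 .07 0 0 0 86; 0 0 .05 0 0 0 86; 0 0 .036 0 0 0 86; 0 0 0 0 0 0 86; 0 0 0 0 0 0 20; 0 0 0 0 0 0 20")

```text
clock: 46.62
tool_pos: [0.4098, 0.2643, -0.0153]
ee_rot: [-3.14, -0.005, -0.111]
contact_force: [0.1, 0.6, 0.9]
finger_gap: 0.0692
finger_force: 0.0
```

Request:
step_arm(series="0 0 0 0 0 0 20; 0 0 0 0 0 0 20; 0 0 0 0 0 0 20; 0 0 0 0 0 0 20; 0 0 0 0 0 0 20")

```text
clock: 47.25
tool_pos: [0.4094, 0.264, -0.0159]
ee_rot: [-3.141, -0.004, -0.111]
contact_force: [-0.0, -0.6, 2.4]
finger_gap: 0.0447
finger_force: 12.0
```

Request:
step_arm(series="0 0 -.1 0 0 0 20; 0 0 -.15 0 0 0 20; 0 0 -.2 0 0 0 20; 0 0 -.2 0 0 0 20; 0 0 0 0 0 0 20")

```text
clock: 47.88
tool_pos: [0.4106, 0.2652, 0.1513]
ee_rot: [-3.136, -0.011, -0.111]
contact_force: [0.4, 0.1, -0.8]
finger_gap: 0.045
finger_force: 12.0
```

```bash
python3 - <<'E'
from h import *
go([-.049,0.0,.16],"pin",0,.052)
E
```

```text
turn [-0.004 -0.007  0.001] shift(after turn) [0.51  1.486 0.173] tcp [0.4106 0.2652 0.1513] tgt [ 0.4959 -0.1182  0.108 ] t 47.88 F [ 0.4  0.1 -0.8] gap 0.045
```

Request:
step_arm(series=".04 .1 0 -.004 -.007 0 20; .06 .18 0 0 0 0 20; .06 .18 0 0 0 0 20; .06 .18 0 0 0 0 20; .06 .18 0 0 0 0 20; .06 .18 0 0 0 0 20; .06 .18 0 0 0 0 20; .06 .18 0 0 0 0 20")

```text
clock: 48.88
tool_pos: [0.485, -0.0879, 0.1455]
ee_rot: [3.137, 0.009, -0.111]
contact_force: [0.2, 0.2, -1.1]
finger_gap: 0.045
finger_force: 12.0
```

Request:
step_arm(series=".05 .126 0 0 0 0 20; 0 0 .08 0 0 0 20; 0 0 .09 0 0 0 20; 0 0 0 0 0 0 20")

```text
clock: 49.38
tool_pos: [0.4919, -0.1179, 0.101]
ee_rot: [3.138, 0.014, -0.11]
contact_force: [0.3, 0.2, -0.3]
finger_gap: 0.045
finger_force: 12.0
```

```bash
python3 - <<'E'
from h import *
go([-.048,.0,.067],"pin",0,.040);print(r.read_state()["finger_force"])
E
```

```text
turn [0.002 0.009 0.001] shift(after turn) [ 0.02  -0.     0.296] tcp [ 0.4919 -0.1179  0.101 ] tgt [ 0.4969 -0.1184  0.027 ] t 49.38 F [ 0.3  0.2 -0.3] gap 0.045
12.000003926223144
```

Request:
step_arm(series=".02 0 .05 0 .009 0 20; 0 0 .07 0 0 0 20; 0 0 .06 0 0 0 20; 0 0 .05 0 0 0 20; 0 0 .04 0 0 0 20; 0 0 .025 0 0 0 20; 0 0 .01 0 0 0 20; 0 0 0 0 0 0 20")

```text
clock: 50.38
tool_pos: [0.4995, -0.1206, 0.029]
ee_rot: [3.136, -0.007, -0.111]
contact_force: [-0.5, 0.1, -1.4]
finger_gap: 0.0451
finger_force: 12.0
```

Request:
step_arm(series="0 0 0 0 0 0 48; 0 0 0 0 0 0 52; 0 0 0 0 0 0 56; 0 0 0 0 0 0 56; 0 0 -.06 0 0 0 56; 0 0 -.12 0 0 0 56; 0 0 -.15 0 0 0 56; 0 0 -.15 0 0 0 56")

```text
clock: 51.38
tool_pos: [0.4986, -0.1197, 0.1511]
ee_rot: [3.136, -0.008, -0.111]
contact_force: [1.1, 0.3, 0.3]
finger_gap: 0.0562
finger_force: 0.0
```

Request:
step_arm(series="-.15 -.1 -.15 0 0 0 40; -.1 -.2 -.2 0 0 0 40; 0 -.2 -.2 0 0 0 40; 0 -.2 -.2 0 0 0 40; 0 -.2 -.1 0 0 0 40; 0 0 0 0 0 0 40")

```text
clock: 52.12
tool_pos: [0.4621, 0.0944, 0.343]
ee_rot: [3.138, -0.012, -0.106]
contact_force: [0.6, -0.1, 0.3]
finger_gap: 0.0399
finger_force: 0.0
```

```bash
python3 - <<'E'
from h import *
shot("side","u1s.png"); im=shot("top","u1t.png")
a=cv2.imread("pics/u1s.png")
A=cv2.resize(im[100:300,150:420],(400,296)); B=cv2.resize(a[60:260,180:400],(400,296)); cv2.imwrite("pics/c11.png",np.hstack([A,B]))
for n in("side","top"): 
  for q in("garlic_a","lime_a","lid_bar","stay_pin"): print(n,q,[(c,np.round(w2k(p),3).tolist()) for c,p in find(n,q)])
s=r.read_state(); print(s["tool_pos"],s["clock"],s["q"].round(2))
E
```

```text
side garlic_a [(0.62, [-0.048, 0.098, 0.09])]
side lime_a [(0.56, [-0.048, 0.013, 0.082])]
side lid_bar [(0.79, [0.06, 0.033, 0.216])]
side stay_pin [(0.65, [0.048, -0.123, 0.177])]
top garlic_a [(0.77, [-0.051, 0.084, 0.08]), (0.55, [-0.051, -0.084, 0.083])]
top lime_a [(0.95, [-0.055, -0.004, 0.078])]
top lid_bar [(0.83, [0.043, 0.002, 0.296])]
top stay_pin [(0.55, [0.045, -0.126, 0.221])]
[0.46188377 0.0910202  0.33946929] 52.625 [ 0.13 -0.17  1.21 -0.01  2.1   1.81]
```

View pics/c11.png

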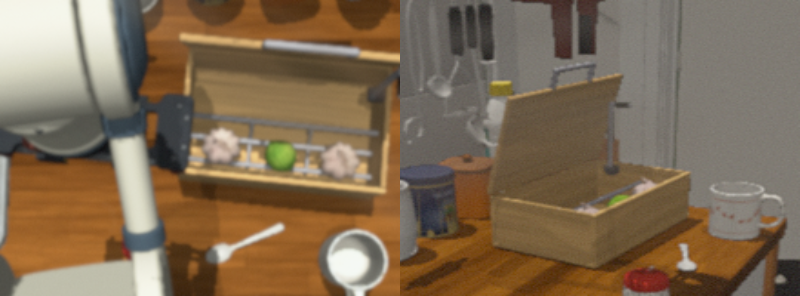

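All three items lie side by side on the cradle at (222,147), (281,156) and (342,160) in the left crop. The lid is still propped at right. Next I'll take the bar and raise the lid.

```bash
python3 - <<'E'
from h import *
P=np.array(bar(1.31)); O=ori("bar",20); d=RK.inv().apply(O.apply([0,0,.06]))
go(P-d,"bar",20,.045)
E
```

```text
turn [-0.168  0.174 -0.989] shift(after turn) [-0.817  0.508  0.181] tcp [0.4619 0.091  0.3395] tgt [ 0.573  -0.1269  0.3405] t 52.62 F [-0.5  0.6 -0.3] gap 0.04
```

Request:
step_arm(series="0 0 0 -.0187 .0193 -.11 24; 0 0 0 -.0187 .0193 -.11 24; 0 0 0 -.0187 .0193 -.11 24; 0 0 0 -.0187 .0193 -.11 24; 0 0 0 -.0187 .0193 -.11 24; 0 0 0 -.0187 .0193 -.11 24; 0 0 0 -.0187 .0193 -.11 24; 0 0 0 -.0187 .0193 -.11 24")

```text
clock: 53.62
tool_pos: [0.4618, 0.0916, 0.3397]
ee_rot: [2.823, -0.027, 1.295]
contact_force: [-0.2, 0.3, 0.4]
finger_gap: 0.024
finger_force: 0.0
```

Request:
step_arm(series="0 0 0 -.0187 .0193 -.11 24; -.15 0 0 0 0 0 24; -.2 0 0 0 0 0 24; -.2 .1 0 0 0 0 24; -.17 .12 0 0 0 0 24; -.097 .15 0 0 0 0 24; 0 .13 .05 0 0 0 24; 0 0 .08 0 0 0 24")

```text
clock: 54.62
tool_pos: [0.5688, -0.1262, 0.3511]
ee_rot: [2.793, 0.0, 1.461]
contact_force: [0.5, 0.5, -0.5]
finger_gap: 0.024
finger_force: 0.0
```

```bash
python3 - <<'E'
from h import *
go(bar(1.31),"bar",20,.045)
E
```

```text
turn [-0.    -0.     0.001] shift(after turn) [-0.001  0.001  0.286] tcp [ 0.5688 -0.1262  0.3511] tgt [ 0.5934 -0.1292  0.2841] t 54.62 F [ 0.5  0.5 -0.5] gap 0.024
```

Request:
step_arm(series="0 0 .08 0 0 0 24; 0 0 .08 0 0 0 24; 0 0 .06 0 0 0 24; 0 0 .03 0 0 0 24; 0 0 0 0 0 0 24; 0 0 0 0 0 0 24", squeeze=20)

```text
clock: 55.38
tool_pos: [0.589, -0.1276, 0.2945]
ee_rot: [2.791, 0.001, 1.462]
contact_force: [0.0, 0.1, 0.6]
finger_gap: 0.0241
finger_force: 0.0
```

```bash
python3 - <<'E'
from h import *
go(bar(1.31),"bar",20,.045)
th=np.linspace(1.31,1.51,9)[1:]; path([bar(t) for t in th],[20]*8,"bar",.045)
E
```

```text
turn [ 0.001 -0.     0.002] shift(after turn) [-0.004  0.003  0.045] tcp [ 0.589  -0.1276  0.2945] tgt [ 0.5934 -0.1292  0.2841] t 55.38 F [0.  0.1 0.6] gap 0.0241
-0.004 0.025 0.048 0.001 0 0.002 0; 0 0.023 0.002 0 0 0 0; 0 0.022 0.004 0 0 0 0; 0 0.022 0.004 0 0 0 0; 0 0.022 0.004 0 0 0 0; 0 0.022 0.005 0 0 0 0; 0 0.022 0.006 0 0 0 0; 0 0.022 0.006 0 0 0 0
```

Request:
step_arm(series="0 .003 .03 0 0 0 24; 0 0 .016 0 0 0 24; 0 0 0 0 0 0 24; 0 0 0 0 0 0 0; 0 0 0 0 0 0 0; 0 0 0 0 0 0 0; 0 0 0 0 0 0 0; 0 0 0 0 0 0 0")

```text
clock: 56.38
tool_pos: [0.5937, -0.1281, 0.2832]
ee_rot: [2.791, 0.0, 1.462]
contact_force: [2.0, -0.9, 0.9]
finger_gap: 0.0096
finger_force: 20.0
```

Request:
step_arm(series="0 .022 .002 0 0 0 0; 0 .023 .002 0 0 0 0; 0 .022 .004 0 0 0 0; 0 .022 .004 0 0 0 0; 0 .022 .004 0 0 0 0; 0 .022 .005 0 0 0 0; 0 .022 .006 0 0 0 0; 0 .022 .006 0 0 0 0")

```text
clock: 57.38
tool_pos: [0.638, -0.1332, 0.2902]
ee_rot: [2.792, 0.001, 1.462]
contact_force: [-2.2, -0.9, 0.9]
finger_gap: 0.0095
finger_force: 20.0
```

```bash
python3 - <<'E'
from h import *
go(bar(1.51),"bar",20,.045);print(r.read_state()["finger_force"])
E
```

```text
turn [ 0.    -0.     0.002] shift(after turn) [-0.004  0.001 -0.004] tcp [ 0.638  -0.1332  0.2902] tgt [ 0.6377 -0.1341  0.2913] t 57.38 F [-2.2 -0.9  0.9] gap 0.0095
20.00049501657486
```

Request:
step_arm(series="0 .005 0 0 0 0 0; 0 0 0 0 0 0 28; 0 0 0 0 0 0 28; 0 0 0 0 0 0 28; 0 0 -.06 0 0 0 28; 0 0 -.1 0 0 0 28; 0 0 -.1 0 0 0 28; 0 -.15 0 0 0 0 28", squeeze=12)

```text
clock: 58.38
tool_pos: [0.5824, -0.127, 0.3431]
ee_rot: [2.786, 0.001, 1.463]
contact_force: [0.7, -0.4, -0.5]
finger_gap: 0.0283
finger_force: 0.0
```

Request:
step_arm(series="0 -.2 0 0 0 0 28; 0 -.2 0 0 0 0 28; 0 0 0 0 0 .11 28; 0 0 0 0 0 .11 28; 0 0 0 0 0 .11 28; 0 0 0 0 0 .11 28; 0 0 0 0 0 .11 28; 0 0 0 0 0 .11 28")

```text
clock: 59.38
tool_pos: [0.4881, -0.1165, 0.3063]
ee_rot: [2.958, -0.301, 0.448]
contact_force: [0.6, 0.1, 0.2]
finger_gap: 0.0284
finger_force: 0.0
```

Request:
step_arm(series="0 0 0 0 0 .11 28; 0 0 0 0 0 .11 28; 0 0 0 0 0 .11 28; 0 0 0 0 0 0 28")

```text
clock: 59.88
tool_pos: [0.4881, -0.1166, 0.306]
ee_rot: [3.134, -0.351, -0.09]
contact_force: [0.7, 0.0, -0.5]
finger_gap: 0.0284
finger_force: 0.0
```

```bash
python3 - <<'E'
from h import *
go(pin(1.58)+np.array([-.003,0,0]),"pin",20,.048)
im=shot("side","v.png")
for th in (1.45,1.5,1.55): print(th,[proj("side",k2w([bar(th)[0],y,bar(th)[2]])).round(1) for y in(.05,-.05)])
m=nets.outline_of("side","lid_bar")
for d in m[:3]: ys,xs=np.where(d["mask"]); print(d["conf"],xs.min(),xs.max(),ys.min(),ys.max(), ys[xs==xs.max()].mean())
print(find("side","stay_pin"))
E
```

```text
turn [-0.    -0.001  0.013] shift(after turn) [0.209 0.508 0.575] tcp [ 0.4881 -0.1166  0.306 ] tgt [ 0.5717 -0.2538  0.1889] t 59.88 F [ 0.7  0.  -0.5] gap 0.0284
1.45 [array([256. , 104.3]), array([276.6, 100. ])]
1.5 [array([252.7, 103.6]), array([273.4,  99.3])]
1.55 [array([249.4, 103.1]), array([270.2,  98.9])]
[(0.72, [0.5775, -0.2502, 0.1791])]
```

```bash
python3 - <<'E'
from h import *
a,b,c=[cv2.imread("pics/"+f).astype(float) for f in("v.png","y.png","z.png")]
s=np.s_[94:125,235:285]; print("vs open",abs(a[s]-b[s]).mean(),"vs propped",abs(a[s]-c[s]).mean())
T=b[96:112,248:278].astype(np.uint8); res=cv2.matchTemplate(a[85:125,235:300].astype(np.uint8),T,cv2.TM_CCOEFF_NORMED); print(cv2.minMaxLoc(res),"expected loc 13,11 for 1.50")
E
```

```text
vs open 4.290752688172043 vs propped 13.696989247311828
(-0.29235854744911194, 0.8801113367080688, (8, 9), (12, 11)) expected loc 13,11 for 1.50
```

Request:
step_arm(series="0 .1 0 0 0 .013 28; 0 .15 0 0 0 0 28; 0 .15 0 0 0 0 28; 0 .108 0 0 0 0 28; .1 0 0 0 0 0 28; .109 0 .05 0 0 0 28; 0 0 .1 0 0 0 28; 0 0 .1 0 0 0 28")

```text
clock: 61.02
tool_pos: [0.545, -0.2509, 0.2633]
ee_rot: [-3.141, -0.35, -0.111]
contact_force: [0.1, 0.4, -0.4]
finger_gap: 0.0278
finger_force: 0.0
```

```bash
python3 - <<'E'
from h import *
go(pin(1.58)+np.array([-.003,0,0]),"pin",20,.048)
E
```

```text
turn [-0. -0.  0.] shift(after turn) [-0.001 -0.     0.317] tcp [ 0.545  -0.2509  0.2633] tgt [ 0.5717 -0.2538  0.1889] t 61.02 F [ 0.1  0.4 -0.4] gap 0.0278
```

Lid stands at about 1.51. Gripping the pin.

Request:
step_arm(series="0 0 .08 0 0 0 28; 0 0 .08 0 0 0 28; 0 0 .07 0 0 0 28; 0 0 .05 0 0 0 28; 0 0 .015 0 0 0 28; 0 0 0 0 0 0 28")

```text
clock: 61.78
tool_pos: [0.5697, -0.2536, 0.1948]
ee_rot: [-3.14, -0.35, -0.113]
contact_force: [1.0, 0.2, 0.4]
finger_gap: 0.0278
finger_force: 0.0
```

Request:
step_arm(series="0 0 0 0 0 0 0; 0 0 0 0 0 0 0; 0 0 0 0 0 0 0; 0 0 0 0 0 0 0; 0 0 0 0 0 0 0")

```text
clock: 62.4
tool_pos: [0.5697, -0.2538, 0.1954]
ee_rot: [-3.141, -0.351, -0.113]
contact_force: [-1.1, -0.7, 3.8]
finger_gap: 0.0098
finger_force: 12.0
```

```bash
python3 - <<'E'
from h import *
off=np.array([-.003,0,0]); go(pin(1.58)+off,"pin",20,.048)
th=np.linspace(1.58,0,25)[1:]; path([pin(t)+off for t in th],[20]*24,"pin",.048)
E
```

```text
turn [ 0.    -0.001 -0.001] shift(after turn) [-0.002 -0.001  0.027] tcp [ 0.5697 -0.2538  0.1954] tgt [ 0.5717 -0.2538  0.1889] t 62.4 F [-1.1 -0.7  3.8] gap 0.0098
-0.002 -0.038 0.028 0 -0.001 -0.001 0; -0.001 -0.036 0.003 0 0 0 0; -0.002 -0.037 0.005 0 0 0 0; -0.003 -0.036 0.008 0 0 0 0; -0.003 -0.035 0.01 0 0 0 0; -0.005 -0.035 0.012 0 0 0 0; -0.005 -0.033 0.014 0 0 0 0; -0.006 -0.033 0.016 0 0 0 0
-0.006 -0.031 0.018 0 0 0 0; -0.008 -0.03 0.02 0 0 0 0; -0.008 -0.029 0.022 0 0 0 0; -0.008 -0.027 0.023 0 0 0 0; -0.009 -0.025 0.026 0 0 0 0; -0.01 -0.024 0.026 0 0 0 0; -0.01 -0.021 0.028 0 0 0 0; -0.011 -0.02 0.03 0 0 0 0
-0.011 -0.017 0.03 0 0 0 0; -0.012 -0.016 0.032 0 0 0 0; -0.011 -0.013 0.032 0 0 0 0; -0.012 -0.011 0.033 0 0 0 0; -0.013 -0.008 0.034 0 0 0 0; -0.012 -0.006 0.034 0 0 0 0; -0.013 -0.004 0.035 0 0 0 0; -0.012 -0.001 0.034 0 0 0 0
```

Request:
step_arm(series="-.001 -.036 .001 0 0 0 0; -.001 -.036 .003 0 0 0 0; -.002 -.037 .005 0 0 0 0; -.003 -.036 .008 0 0 0 0; -.003 -.035 .01 0 0 0 0; -.005 -.035 .012 0 0 0 0; -.005 -.033 .014 0 0 0 0; -.006 -.033 .016 0 0 0 0")

```text
clock: 63.4
tool_pos: [0.5772, -0.1832, 0.1756]
ee_rot: [-3.14, -0.349, -0.114]
contact_force: [0.9, -1.5, 0.1]
finger_gap: 0.0097
finger_force: 12.0
```

Request:
step_arm(series="-.006 -.031 .018 0 0 0 0; -.008 -.03 .02 0 0 0 0; -.008 -.029 .022 0 0 0 0; -.008 -.027 .023 0 0 0 0; -.009 -.025 .026 0 0 0 0; -.01 -.024 .026 0 0 0 0; -.01 -.021 .028 0 0 0 0; -.011 -.02 .03 0 0 0 0")

```text
clock: 64.4
tool_pos: [0.5831, -0.1319, 0.1243]
ee_rot: [-3.14, -0.349, -0.114]
contact_force: [-1.0, -1.0, 0.5]
finger_gap: 0.0096
finger_force: 12.0
```

Request:
step_arm(series="-.011 -.017 .03 0 0 0 0; -.012 -.016 .032 0 0 0 0; -.011 -.013 .032 0 0 0 0; -.012 -.011 .033 0 0 0 0; -.013 -.008 .034 0 0 0 0; -.012 -.006 .034 0 0 0 0; -.013 -.004 .035 0 0 0 0; -.012 -.001 .034 0 0 0 0")

```text
clock: 65.4
tool_pos: [0.5855, -0.1134, 0.0542]
ee_rot: [-3.141, -0.35, -0.114]
contact_force: [-1.7, -2.9, 4.7]
finger_gap: 0.0091
finger_force: 12.0
```

```bash
python3 - <<'E'
from h import *
off=np.array([-.003,0,0]); go(pin(0)+off,"pin",20,.042); print(r.read_state()["finger_force"])
E
```

```text
turn [-0.    -0.    -0.001] shift(after turn) [-0.    -0.001 -0.001] tcp [ 0.5855 -0.1134  0.0542] tgt [ 0.5854 -0.1132  0.0545] t 65.4 F [-1.7 -2.9  4.7] gap 0.0091
12.002340406179428
```

Request:
step_arm(series="0 0 .006 0 0 0 0; 0 0 0 0 0 0 0; 0 0 0 0 0 0 28; 0 0 0 0 0 0 28; 0 0 0 0 0 0 28; 0 0 -.06 0 0 0 28; 0 0 -.12 0 0 0 28; 0 0 -.2 0 0 0 28")

```text
clock: 66.4
tool_pos: [0.5522, -0.1093, 0.1423]
ee_rot: [-3.14, -0.346, -0.114]
contact_force: [1.0, 0.3, 0.2]
finger_gap: 0.0282
finger_force: 0.0
```

Request:
step_arm(series="0 0 -.2 0 0 0 28; 0 0 -.2 0 0 0 28; 0 0 -.2 0 0 0 28; 0 0 -.05 0 0 0 28; 0 0 0 0 0 -.11 24; 0 0 0 0 0 -.11 24; 0 0 0 0 0 -.11 24; 0 0 0 0 0 -.11 24")

```text
clock: 67.4
tool_pos: [0.4981, -0.1035, 0.2939]
ee_rot: [2.914, -0.265, 0.614]
contact_force: [-0.5, -0.9, -0.3]
finger_gap: 0.0245
finger_force: 0.0
```

Request:
step_arm(series="0 0 0 0 0 -.11 24; 0 0 0 0 0 -.11 24; 0 0 0 0 0 -.11 24; 0 0 0 0 0 -.11 24; 0 0 0 0 0 -.11 24; 0 0 0 0 0 0 24")

```text
clock: 68.15
tool_pos: [0.4981, -0.1035, 0.2941]
ee_rot: [2.794, -0.008, 1.442]
contact_force: [0.3, 0.6, 0.2]
finger_gap: 0.0241
finger_force: 0.0
```

```bash
python3 - <<'E'
from h import *
P=np.array(bar(1.51)); O=ori("bar",20); d=RK.inv().apply(O.apply([0,0,.06]))
go(P-d,"bar",20,.045)
shot("side","w.png"); shot("top","wt.png")
for n in("side","top"): print(n,[(q,[(c,np.round(w2k(p),3).tolist()) for c,p in find(n,q)]) for q in("stay_pin","garlic_a","lime_a")])
a,b=[cv2.imread("pics/"+f) for f in("w.png","y.png")]
res=cv2.matchTemplate(a[85:125,235:300],b[96:112,248:278],cv2.TM_CCOEFF_NORMED); print(cv2.minMaxLoc(res))
E
```

```text
turn [-0.001 -0.001 -0.012] shift(after turn) [-0.059  0.53  -0.035] tcp [ 0.4981 -0.1035  0.2941] tgt [ 0.6173 -0.1318  0.3477] t 68.15 F [0.3 0.6 0.2] gap 0.0241
side [('stay_pin', [(0.69, [-0.048, 0.011, 0.082]), (0.52, [0.04, -0.029, 0.099])]), ('garlic_a', []), ('lime_a', [(0.54, [-0.044, 0.01, 0.082])])]
top [('stay_pin', [(0.68, [0.049, -0.086, 0.103])]), ('garlic_a', [(0.69, [-0.053, 0.084, 0.082]), (0.45, [0.087, 0.402, 0.059])]), ('lime_a', [(0.3, [0.049, -0.086, 0.099])])]
(-0.29801127314567566, 0.8709442019462585, (8, 9), (12, 11))
```

Request:
step_arm(series="-.02 0 -.035 0 0 -.012 24; -.02 .08 -.02 0 0 0 24; -.019 .12 0 0 0 0 24; 0 .12 0 0 0 0 24; 0 .12 0 0 0 0 24; 0 .09 0 0 0 0 24; 0 0 0 0 0 0 24; 0 0 0 0 0 0 24")

```text
clock: 69.55
tool_pos: [0.6151, -0.1317, 0.3536]
ee_rot: [2.792, -0.0, 1.461]
contact_force: [-0.4, 0.7, -1.3]
finger_gap: 0.0239
finger_force: 0.0
```

```bash
python3 - <<'E'
from h import *
go(bar(1.51),"bar",20,.045)
E
```

```text
turn [ 0.    -0.     0.001] shift(after turn) [0.    0.    0.265] tcp [ 0.6151 -0.1317  0.3536] tgt [ 0.6377 -0.1341  0.2913] t 69.55 F [-0.4  0.7 -1.3] gap 0.0239
```

Request:
step_arm(series="0 0 .08 0 0 0 24; 0 0 .08 0 0 0 24; 0 0 .07 0 0 0 24; 0 0 .035 0 0 0 24; 0 0 0 0 0 0 24; 0 0 0 0 0 0 0; 0 0 0 0 0 0 0; 0 0 0 0 0 0 0", squeeze=20)

```text
clock: 70.55
tool_pos: [0.6384, -0.134, 0.2925]
ee_rot: [2.79, 0.0, 1.461]
contact_force: [-0.7, 0.6, 2.5]
finger_gap: 0.0089
finger_force: 20.0
```

Request:
step_arm(series="0 0 0 0 0 0 0; 0 0 0 0 0 0 0")

```text
clock: 70.8
tool_pos: [0.6385, -0.134, 0.2925]
ee_rot: [2.79, 0.0, 1.461]
contact_force: [-1.2, -0.6, 5.4]
finger_gap: 0.0095
finger_force: 20.0
```

```bash
python3 - <<'E'
from h import *
go(bar(1.51),"bar",20,.045)
th=np.linspace(1.51,0.01,41)[1:]; path([bar(t) for t in th],np.clip((th-.45)/.9,0,1)*20,"bar",.045)
E
```

```text
turn [ 0.002 -0.     0.001] shift(after turn) [-0.001 -0.005  0.003] tcp [ 0.6385 -0.134   0.2925] tgt [ 0.6377 -0.1341  0.2913] t 70.8 F [-1.2 -0.6  5.4] gap 0.0095
-0.001 -0.037 -0.006 0.002 0 0.001 0; 0 -0.033 -0.007 0 0 0 0; 0 -0.034 -0.007 0 0 0 0; 0 -0.033 -0.005 0 0 0 0; 0 -0.036 -0.004 0.006 0 0 0; 0 -0.036 -0.003 0.01 0 0 0; 0 -0.037 0 0.009 0 0 0; 0 -0.036 0.001 0.009 0 0 0
0 -0.036 0.003 0.009 0 0 0; 0 -0.037 0.004 0.01 0 0 0; 0 -0.036 0.006 0.009 0 0 0; 0 -0.035 0.009 0.009 0 0 0; 0 -0.035 0.009 0.009 0 0 0; 0 -0.035 0.012 0.01 0 0 0; 0 -0.034 0.013 0.009 0 0 0; 0 -0.033 0.015 0.009 0 0 0
0 -0.032 0.016 0.009 0 0 0; 0 -0.032 0.018 0.01 0 0 0; 0 -0.03 0.019 0.009 0 0 0; 0 -0.029 0.021 0.009 0 0 0; 0 -0.029 0.022 0.009 0 0 0; 0 -0.027 0.023 0.01 0 0 0; 0 -0.026 0.025 0.009 0 0 0; 0 -0.025 0.025 0.009 0 0 0
0 -0.023 0.027 0.01 0 0 0; 0 -0.022 0.028 0.009 0 0 0; 0 -0.02 0.029 0.009 0 0 0; 0 -0.019 0.03 0.009 0 0 0; 0 -0.015 0.03 0.003 0 0 0; 0 -0.013 0.032 0 0 0 0; 0 -0.012 0.031 0 0 0 0; 0 -0.011 0.032 0 0 0 0
0 -0.01 0.033 0 0 0 0; 0 -0.008 0.033 0 0 0 0; 0 -0.008 0.033 0 0 0 0; 0 -0.006 0.033 0 0 0 0; 0 -0.005 0.034 0 0 0 0; 0 -0.003 0.033 0 0 0 0; 0 -0.002 0.034 0 0 0 0; 0 -0.001 0.034 0 0 0 0
```

Request:
step_arm(series="0 -.033 -.008 0 0 0 0; 0 -.033 -.007 0 0 0 0; 0 -.034 -.007 0 0 0 0; 0 -.033 -.005 0 0 0 0; 0 -.036 -.004 .006 0 0 0; 0 -.036 -.003 .01 0 0 0; 0 -.037 0 .009 0 0 0; 0 -.036 .001 .009 0 0 0")

```text
clock: 71.8
tool_pos: [0.57, -0.1264, 0.2765]
ee_rot: [2.845, -0.0, 1.461]
contact_force: [-1.0, 0.2, 5.2]
finger_gap: 0.0091
finger_force: 20.0
```

Request:
step_arm(series="0 -.036 .003 .009 0 0 0; 0 -.037 .004 .01 0 0 0; 0 -.036 .006 .009 0 0 0; 0 -.035 .009 .009 0 0 0; 0 -.035 .009 .009 0 0 0; 0 -.035 .012 .01 0 0 0; 0 -.034 .013 .009 0 0 0; 0 -.033 .015 .009 0 0 0")

```text
clock: 72.8
tool_pos: [0.5061, -0.1192, 0.2405]
ee_rot: [2.964, -0.001, 1.461]
contact_force: [0.8, 1.3, 0.6]
finger_gap: 0.0091
finger_force: 20.0
```

```bash
python3 - <<'E'
from h import *
th=1.51-16*.0375; go(bar(th),"bar",np.clip((th-.45)/.9,0,1)*20,.045)
E
```

```text
turn [-0.    -0.001  0.001] shift(after turn) [-0.001  0.001 -0.006] tcp [ 0.5061 -0.1192  0.2405] tgt [ 0.5061 -0.1194  0.2421] t 72.8 F [0.8 1.3 0.6] gap 0.0091
```

Request:
step_arm(series="0 -.032 .014 .009 0 0 0; 0 -.032 .018 .01 0 0 0; 0 -.03 .019 .009 0 0 0; 0 -.029 .021 .009 0 0 0; 0 -.029 .022 .009 0 0 0; 0 -.027 .023 .01 0 0 0; 0 -.026 .025 .009 0 0 0; 0 -.025 .025 .009 0 0 0")

```text
clock: 73.8
tool_pos: [0.4547, -0.1136, 0.192]
ee_rot: [3.079, -0.0, 1.461]
contact_force: [0.8, 2.4, -0.2]
finger_gap: 0.0095
finger_force: 20.0
```

Request:
step_arm(series="0 -.023 .027 .01 0 0 0; 0 -.022 .028 .009 0 0 0; 0 -.02 .029 .009 0 0 0; 0 -.019 .03 .009 0 0 0; 0 -.015 .03 .003 0 0 0; 0 -.013 .032 0 0 0 0; 0 -.012 .031 0 0 0 0; 0 -.011 .032 0 0 0 0")

```text
clock: 74.8
tool_pos: [0.4216, -0.1099, 0.1312]
ee_rot: [-3.14, -0.0, 1.461]
contact_force: [-4.0, 4.7, 1.9]
finger_gap: 0.0093
finger_force: 20.0
```

```bash
python3 - <<'E'
from h import *
go(bar(.31),"bar",0,.045)
E
```

```text
turn [-0.001 -0.     0.001] shift(after turn) [ 0.     0.002 -0.003] tcp [ 0.4216 -0.1099  0.1312] tgt [ 0.4221 -0.11    0.1319] t 74.8 F [-4.   4.7  1.9] gap 0.0093
```

Request:
step_arm(series="0 -.011 .032 0 0 0 0; 0 -.009 .033 0 0 0 0; 0 -.008 .033 0 0 0 0; 0 -.006 .033 0 0 0 0; 0 -.005 .034 0 0 0 0; 0 -.003 .033 0 0 0 0; 0 -.002 .03 0 0 0 0; 0 -.001 .02 0 0 0 0")

```text
clock: 75.8
tool_pos: [0.41, -0.1086, 0.0683]
ee_rot: [-3.138, -0.001, 1.46]
contact_force: [-5.3, 3.2, -1.2]
finger_gap: 0.0092
finger_force: 20.0
```

Request:
step_arm(series="0 0 .01 0 0 0 0; 0 0 .008 0 0 0 0; 0 0 0 0 0 0 0")

```text
clock: 76.18
tool_pos: [0.4098, -0.1086, 0.0636]
ee_rot: [-3.138, -0.001, 1.46]
contact_force: [-5.7, 2.8, -1.7]
finger_gap: 0.0095
finger_force: 20.0
```

```bash
python3 - <<'E'
from h import *
go(bar(0),"bar",0,.045)
E
```

```text
turn [-0.003 -0.     0.001] shift(after turn) [-0.     0.007  0.003] tcp [ 0.4098 -0.1086  0.0636] tgt [ 0.4114 -0.1088  0.063 ] t 76.17 F [-5.7  2.8 -1.7] gap 0.0095
```

Request:
step_arm(series="0 0 .006 0 0 0 0; 0 0 .006 0 0 0 0; 0 0 .004 0 0 0 0; 0 0 0 0 0 0 0")

```text
clock: 76.68
tool_pos: [0.4097, -0.1086, 0.0597]
ee_rot: [-3.137, -0.001, 1.46]
contact_force: [-6.0, 3.3, -2.1]
finger_gap: 0.0095
finger_force: 20.0
```

Request:
step_arm(series="0 0 0 0 0 0 22; 0 0 0 0 0 0 22; 0 0 0 0 0 0 22; 0 0 -.05 0 0 0 22; 0 0 -.1 0 0 0 22; 0 0 -.15 0 0 0 22; 0 0 -.2 0 0 0 22; 0 0 -.2 0 0 0 22")

```text
clock: 77.68
tool_pos: [0.4114, -0.1089, 0.239]
ee_rot: [3.14, 0.0, 1.461]
contact_force: [-0.1, 0.7, -0.0]
finger_gap: 0.0221
finger_force: 0.0
```

Request:
step_arm(series=".1 0 -.1 0 0 0 22; .2 0 0 0 0 0 22; .24 0 0 0 0 0 22; .24 0 0 0 0 0 22; .24 0 0 0 0 0 22; .1 0 0 0 0 0 22; 0 0 0 0 0 0 22; 0 0 0 0 0 0 22")

```text
clock: 78.68
tool_pos: [0.4423, 0.1687, 0.2621]
ee_rot: [3.14, 0.0, 1.46]
contact_force: [0.0, -0.3, -0.2]
finger_gap: 0.0223
finger_force: 0.0
```

```bash
python3 - <<'E'
from h import *
a=shot("side","f_s.png"); b=shot("top","f_t.png")
A=cv2.resize(b[100:300,220:440],(400,364)); B=cv2.resize(a[120:300,200:400],(400,364)); cv2.imwrite("pics/c12.png",np.hstack([A,B]))
s0=cv2.imread("pics/side0.png"); k=np.s_[165:200,235:345]; print("lid patch diff",abs(a[k].astype(float)-s0[k]).mean())
s=r.read_state(); print(s["clock"],s["contact_force"],s["tool_pos"])
for q in("red_mug","timer","shaker","spoon"): print(q,find("top",q,1))
E
```

```text
lid patch diff 4.593593073593073
78.775 [-1.45329806 -0.36838612 -0.37204195] [0.44238379 0.16834405 0.26198277]
red_mug [(0.73, [0.3357, -0.2249, 0.027])]
timer [(0.97, [0.3634, 0.0912, 0.0382])]
shaker [(0.85, [0.6825, 0.2624, 0.0604])]
spoon [(0.73, [0.5333, -0.1234, 0.118])]
```

View pics/c12.png

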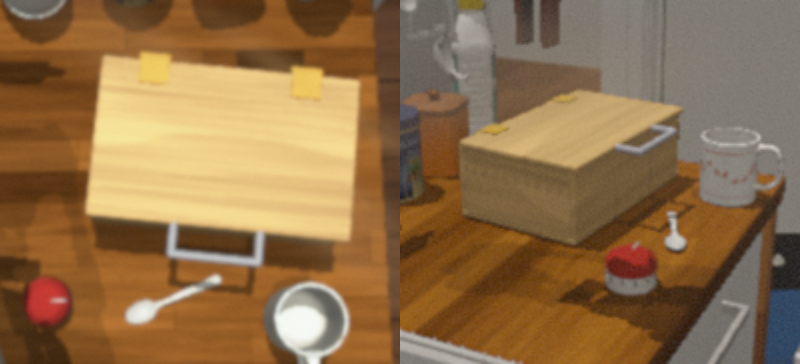

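The lid looks shut and the bystanders are in place: timer at (630,268), mug at (730,165), spoon at (675,230). I'll let it settle and compare with the start picture.

Request:
step_arm(series="0 0 0 0 0 0 22; 0 0 0 0 0 0 22; 0 0 0 0 0 0 22; 0 0 0 0 0 0 22; 0 0 0 0 0 0 22; 0 0 0 0 0 0 22; 0 0 0 0 0 0 22; 0 0 0 0 0 0 22")

```text
clock: 79.97
tool_pos: [0.4422, 0.1694, 0.2615]
ee_rot: [3.141, -0.0, 1.461]
contact_force: [0.7, -0.5, 0.3]
finger_gap: 0.0217
finger_force: 0.0
```

```bash
python3 - <<'E'
from h import *
a=shot("side","g_s.png"); s0=cv2.imread("pics/side0.png"); p=cv2.imread("pics/f_s.png")
g=lambda i:np.float32(cv2.cvtColor(i,cv2.COLOR_BGR2GRAY))
for k in(np.s_[172:205,300:345],np.s_[165:200,235:300],np.s_[200:240,235:300]):
    w_=cv2.createHanningWindow(g(a[k]).shape[::-1],cv2.CV_32F)
    print([cv2.phaseCorrelate(g(s0[k]),g(x[k]),w_) for x in(p,a)])
print(proj("side",k2w(bar(.04)))-proj("side",k2w(bar(0))))
E
```

```text
[((0.32216537880467655, -0.0890239181504846), 0.9972858414237882), ((0.30155965227190507, -0.08457076146870435), 0.986400662822488)]
[((0.060290814842360874, 0.03582997812342725), 1.0532940712607937), ((-0.09629996247600303, -0.015637768775746963), 1.0287712742517023)]
[((-0.16430430506318316, -0.051897811251809145), 1.028249211443795), ((0.10696189178786852, -0.043316490636993166), 1.0376729216840532)]
[ 0.04024308 -3.13101128]
```

The bar sits within 0.1 px of its starting row, against 3 px for a lid 0.04 rad open, so the lid is fully shut. Handing in.

```bash
python3 -c "
from h import *
print(workorder.hand_in())"
```

```text
the job is handed in; nothing more can be done
None
```

The two garlic bulbs and the lime (all the produce present this run) are on the wire cradle, the stay is folded flat and the lid is fully shut; mug, timer and spoon look unmoved, the shaker reads within about 1 cm of its start, and the job is handed in, but no verdict was returned.

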